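# Wind out the burnout kiln's hearth, pin it and load the casting flasks

### The arm

A 6-joint arm with a two-finger parallel gripper is mounted at the origin on the work surface. World frame = base frame: x ahead of the robot, y to its left, z up, the work surface at z = 0. Lengths are in m, angles in degrees, forces in N, time in s.
With the tool pointing down it reaches from about 0.25 to 0.725 m from the base axis. Payload 9.7 kg.
Tool frame: the origin (TCP) lies at the very end of the fingers, on their centre line; the grasp point (between the pads) lies 19 mm behind it; z points along the fingers, y is the line along which they close (so a half turn about z gives the same grasp; the last joint's range is limited). The gripper opens to 85 mm and grips with 20 to 120 N. Pads are 22 mm wide; open, the fingers measure 114 mm over their backs; the gripper's body (76 mm by 85 mm) begins 54 mm behind the grasp point. The pads swing forward as they close: fully open they stand 13 mm farther back than shut.
Start: joints at [-72.651, 4.979, 10.078, 95.1, 0, 90], TCP at [0.164, -0.525, 0.231] pointing down, gripper open.
Joint ranges: [-179.16, 179.16], [-48.56, 103.87], [-65.8, 70.77], [-126.05, 130.52], [-82.76, 87.17], [-180, 180]. Speed limits (degrees/s): [127.2, 127.2, 147.25, 180, 180, 180].

### API

Orientations are given as [roll, pitch, yaw] about the fixed x, y, z axes, in that order (R = Rz(yaw) Ry(pitch) Rx(roll)).
In Python, from workcell import bot gives the robot as it stands.
- The arm moves only by the tool arm_command, never from a script. Its argument "series" is a list of rows, each a list of 4 numbers: the shift along the tool's x, y, z in m, then the turn about the tool's z in rad. A call has exactly 5 rows; each row is the pose to reach, as a shift and turn from the pose commanded when the call began, along the tool's axes at that moment; what a row does not reach only later rows make up. A row lasts 1/10 s, in which the tool goes at most 50 mm and 8.59 degrees, less where a joint would pass 70% of its speed; a pose out of reach is approached as far as the arm can. A call with a gripper value outside its range is refused whole. "hand" is the finger opening in m, from 0 to 0.0854, set as the call begins (left out, the last holds). The fingers move at their own pace and stop on an object; "grip_force" is the grip in N (left out, the last holds). Time passes only in rows, so rows that repeat a pose let the fingers close, or fill a call up. It gives the time, the measured TCP pose, the force, the opening and the grip force at its end, in the units of the state.
- bot.get_obs(): the state, without advancing time (a new reading comes with each control period).
- bot.camera(name): name is "side" or "top"; returns a dict with "color" (384x512x3 uint8, blue, green, red), "camera_matrix" (3x3 intrinsics, pixels), "dist_coeffs" ([k1, k2, p1, p2, k3] as OpenCV has them; the pictures are not rectified), "xyz" and "orientation" of the camera in the world. Camera axes: x right, y up, looking along -z (the intrinsics and any distortion apply to the point x, -y, -z); pixel columns grow to the right and rows downward; lengths in m; the calibration is good to about 2 mm. A picture is of the moment at which its call begins. There is no depth.
- bot.job_done(): hands the job in; it is judged then, once.
Trained networks look in the newest picture that a camera, given by its name, has taken for a name from the list of things; names that differ only in an ending like _2 or _b are one class to them, and where a whole thing is asked for, a point or a joint stands for the part that bears it (a point fixed in the world has none). Each returns a list of dicts, best first, with "confidence" (0 to 1); they miss things now and then, are a little off and sometimes report something else, mostly with a low value. They report only what shows in the picture. A call takes as long as a camera call.
- bot.find_in(camera, target): "location" ([column, row] in pixels, amid what is visible of it).
- bot.mark_of(camera, target): "location" ([column, row] in pixels: a listed point, or the origin of a listed thing).
The state is a dict: "time": time; "q": joint angles; "qd": joint speeds; "joint_efforts": joint torques, N m; "ee_pos": TCP position; "tcp_rot": TCP orientation; "wrist_force": force on the tool from outside, world axes, zero at the start; "torque": the same for the moment, N m; "opening": finger opening in m; "grasp_force": force on a finger pad.
Only numpy, scipy, OpenCV 4.12 (cv2) and the standard library are available. Lean on these libraries where they do the work, as an engineer would, in place of code of your own. Each camera call takes 0.05 s, during which the arm holds its last target. There are 200 camera calls.

### The job

Load the burnout kiln: throw the ratchet pawl right over onto its back, crank the hearth back out until the hole in its lug lies under the hole in the lock bracket, and take the lock pin from its keeper and push it fully home through both. Only then stand every casting flask upright on the hearth tile, each wholly on the tile and a finger's width from the others, and finally drop the pawl back onto the ratchet wheel so that all is left pinned and latched. Leave the other things on the bench where they are.

Things in the scene. Friction and masses are not known exactly. Their poses are not given: they have to be found in the camera images.
- kiln: Bench kiln at the left, with track, lock bracket and winch, one fixed unit. Origin on the bench under the winch. +y runs along the track into the kiln, +x away from the robot, z up. In this frame, mm: kiln shell x -195 to 195, y 455 to 835, 350 high; winch stand x -44 to 44, y -45 to 78, 223 high without the pawl; crankshaft axis along x through y 0, z 135, with a 12-tooth ratchet wheel (radius 60)
- crank (a joint): Crank angle, rad, about the kiln's +x: the handle is 75 mm from the shaft's axis, (crank - 0.30) rad from the kiln's +y towards up. 45 mm of hearth per rad; 0 with the holes in line, starts at 1.7 to 2.8, stops at -0.44 and 3.4. Backward = decreasing (handle over the top towards the kiln): hearth comes out; blocked while the pawl is down. Stays where left; takes 5 to 10 N at the handle
- handle_mid (a point): Middle of the crank's turned wooden grip, a 22 mm dia. cylinder 95 mm long lying along the kiln's x, at kiln x -120 mm, on the robot side of the winch stand; it spins freely on its own axis, so it can be gripped across from above and carried round. The steel crank arm is 55 mm from this point on the +x side
- hearth (a joint): Travel of the hearth along the kiln's +y, m: 0 with the lug's hole exactly under the bracket's hole, positive into the kiln, starts between about 0.075 and 0.126, end stop at -0.02. Driven by the crank (0.045 m per rad), it stays where it is left
- deck (a point): Centre of the top of the hearth tile, the pale firebrick 230 mm (kiln x) by 240 mm (kiln y), flat, top 80 mm above the bench; travels with the hearth
- pawl (a joint): Angle of the ratchet pawl, rad: 0 fully in a tooth gap, up to about 0.2 when lying on a tooth, 2.0 when thrown over onto its back stop (towards the kiln; its tip then stands up to 290 mm above the bench). It is loose on its pivot and falls by its own weight towards 0 when below about 1.4, towards 2.0 when above
- pawl_pivot (a point): Pivot of the pawl, 213 mm above the bench, at the same kiln x as point pawl_bar; the axis runs along the kiln's x
- pawl_bar (a point): Middle of the free part of the pawl's lifting bar: steel, 12 mm dia., along the kiln's x (45 mm free, black ball at the far end), 65 mm from the pivot: at pawl 0 it is 55 mm to the -y side of the pivot and 35 mm above; as pawl grows it goes up over the pivot and down on the kiln (+y) side. Can be gripped across from above; the pawl itself is 29 mm from here on the -x side
- bracket_hole (a point): Centre of the 18 mm hole at the top face of the fixed lock bracket plate (10 mm thick, top 76 mm above the bench), on the robot side of the hearth. The keeper is a like plate 80 mm to its -y side, in whose hole the pin is parked upright at the start
- lug_hole (a point): Centre of the 18 mm hole at the top face of the hearth's lug (12 mm thick, top 57 mm above the bench); it moves with the hearth and slides in under the bracket, 9 mm below it
- pin_head (a point): Centre of the lock pin's cylindrical grip (28 mm dia., 32 mm high: 16 mm up and down from here). Steel pin, 92 mm over all; z runs up from tip to head
- pin_shoulder (a point): Underside of the pin's 32 mm shoulder, 20 mm below pin_head: it rests on the plate when the pin is home. The 14 mm shank below it is 56 mm long
- pin_tip (a point): Tip of the pin, 76 mm below pin_head; tapered over its last 10 mm
- flask1_mid (a point): Centre of a casting flask, a solid steel tube filled with white plaster, 62 mm dia. and 70 mm high, 0.33 to 0.55 kg, standing on the bench at the right; None when this start has no such flask (3 or 4 of the 4 are there). z is its axis
- flask2_mid (a point): Centre of a casting flask, a solid steel tube filled with white plaster, 62 mm dia. and 70 mm high, 0.33 to 0.55 kg, standing on the bench at the right; None when this start has no such flask (3 or 4 of the 4 are there). z is its axis
- flask3_mid (a point): Centre of a casting flask, a solid steel tube filled with white plaster, 50 mm dia. and 60 mm high, 0.2 to 0.34 kg, standing on the bench at the right; None when this start has no such flask (3 or 4 of the 4 are there). z is its axis
- flask4_mid (a point): Centre of a casting flask, a solid steel tube filled with white plaster, 50 mm dia. and 60 mm high, 0.2 to 0.34 kg, standing on the bench at the right; None when this start has no such flask (3 or 4 of the 4 are there). z is its axis
- punchbox1: Bystander: blue box of steel punches, 50 x 90 x 100 mm, origin under its centre
- punchbox2: Bystander: the other blue punch box, same size
- jar: Bystander: glass jar with white cap, 66 mm dia., 85 high, near the flasks; origin under its centre
- pot: Bystander: white plastic pot, 80 mm dia., 70 high, origin under its centre
- block: Bystander: steel bench block 100 x 100 x 25 mm with brass discs, origin under its centre
- mallet: Bystander: wooden mallet 240 mm long lying on the bench, 48 mm high, origin under its head

How it is judged:
By the outcome, as a careful person would: the job done as asked, in the order asked, and still so for the second after the job is handed in, with the robot touching nothing.
Of flask1, flask2, flask3, flask4 only 3 to 4 are there at a start; the rules pass over those that are not, and their reading is None.
At some moment in a run one of flask1, flask2, flask3, flask4 may be knocked a few centimetres aside while the robot is not near it.
It also fails if it takes over 210 s, if anything falls off the work surface, if the arm or the gripper's body presses on something with over 40 N, if the wrist force passes 120 N, or if a joint passes its speed limit or range.

## Working session

There is one attempt and no reset: what is moved stays moved. The work goes in short steps, Python scripts to look and compute and a tool call to move; the robot and the scene stay as the last step left them, time stands still between calls to the robot, and variables do not carry over. Pictures are saved under pics/ and viewed, at most 14 in all, crops included, and the job is handed in when it is done.

Besides the shell and the picture viewer there is one more tool, called after "Emit:" by a JSON object that holds its "fn" and its "kwargs". arm_command: Moves the arm, as the interface text tells. Its arguments: {"type":"object","properties":{"series":{"type":"array"},"hand":{"type":"number"},"grip_force":{"type":"number"}},"required":["series"]}

```bash
mkdir -p pics; ls
cat > h.py <<'E'
import numpy as np, cv2
from scipy.spatial.transform import Rotation as R
from workcell import bot
def cam(n):
    return bot.camera(n)
def Rc(c):
    o=np.array(c["orientation"],float)
    if o.shape==(3,3): return o
    return R.from_euler('xyz',o,degrees=True).as_matrix()
def ray(c,px):
    K=np.array(c["camera_matrix"],float);d=np.array(c["dist_coeffs"],float)
    u=cv2.undistortPoints(np.array([[px]],float),K,d)[0,0]
    v=Rc(c)@np.array([u[0],-u[1],-1.]); return np.array(c["xyz"],float),v/np.linalg.norm(v)
def atz(c,px,z):
    o,v=ray(c,px); return o+v*(z-o[2])/v[2]
def tri(c1,p1,c2,p2):
    o1,v1=ray(c1,p1);o2,v2=ray(c2,p2)
    A=np.stack([v1,-v2],1); s=np.linalg.lstsq(A,o2-o1,rcond=None)[0]
    a=o1+s[0]*v1;b=o2+s[1]*v2; return (a+b)/2,np.linalg.norm(a-b)
def proj(c,P):
    p=Rc(c).T@(np.array(P,float)-np.array(c["xyz"],float)); q=np.array([[p[0],-p[1],-p[2]]])
    return cv2.projectPoints(q,np.zeros(3),np.zeros(3),np.array(c["camera_matrix"],float),np.array(c["dist_coeffs"],float))[0][0,0]
E
python3 - <<'E'
from h import *
np.set_printoptions(precision=4,suppress=True)
C={n:cam(n) for n in("side","top")}
for n,c in C.items():
    cv2.imwrite(f"pics/{n}0.png",c["color"]); print(n,c["xyz"],c["orientation"],c["camera_matrix"],c["dist_coeffs"])
print(bot.get_obs())
for t in "kiln handle_mid deck pawl_pivot pawl_bar bracket_hole lug_hole pin_head pin_shoulder pin_tip flask1_mid flask2_mid flask3_mid flask4_mid punchbox1 jar pot block mallet".split():
    r={}
    for n in C:
        L=bot.mark_of(n,t); r[n]=L
        print(t,n,[(np.round(l["location"],1).tolist(),round(l["confidence"],2)) for l in L][:5])
    if r["side"] and r["top"]: print('   tri',tri(C["side"],r["side"][0]["location"],C["top"],r["top"][0]["location"]))
E
```

```text
pics
side [ 0.3843 -1.0564  0.9456] [50.2245  0.779  -9.7692] [[474.7785   0.     262.6197]
 [  0.     474.7785 196.0316]
 [  0.       0.       1.    ]] [0.0612 0.     0.     0.     0.    ]
top [ 0.3347 -0.1538  1.0843] [ 10.7615   1.2731 -90.2916] [[351.1436   0.     254.4006]
 [  0.     351.1436 191.1572]
 [  0.       0.       1.    ]] [-0.012  0.     0.     0.     0.   ]
{'time': 0.1, 'q': array([-72.6504,   5.0093,  10.0392,  95.0993,   0.0011,  89.9995]), 'qd': array([-0.0086, -0.1366,  0.023 ,  0.1171, -0.0373, -0.0108]), 'joint_efforts': array([ -0.001 , -52.1562,  46.5654,   0.0159,  -0.    ,  -0.    ]), 'ee_pos': array([ 0.164 , -0.5248,  0.2306]), 'tcp_rot': array([-179.9306,   -0.0011,   17.3501]), 'wrist_force': array([0.0038, 0.4739, 0.8803]), 'torque': array([-0.0475,  0.0015, -0.0104]), 'grasp_force': 0.0, 'opening': 0.0854017733802109}
kiln side [([269.3, 219.9], 0.73)]
kiln top [([228.0, 182.7], 0.58)]
   tri (array([ 0.5667, -0.0476,  0.0017]), np.float64(0.003768228842416196))
handle_mid side [([225.3, 166.1], 0.77)]
handle_mid top [([214.6, 208.4], 0.7), ([392.6, 
[... 2279 characters left out ...]
38.6], 0.92)]
   tri (array([ 0.5607, -0.2365,  0.3913]), np.float64(0.028827443316983427))
jar side [([195.0, 325.3], 0.9)]
jar top [([331.9, 259.4], 0.86), ([104.5, 176.4], 0.67)]
   tri (array([ 0.3285, -0.3654, -0.0083]), np.float64(0.0008631775527656213))
pot side []
pot top [([389.3, 221.3], 0.88), ([147.4, 220.4], 0.41)]
block side [([321.8, 241.8], 0.72)]
block top [([262.1, 141.7], 0.86)]
   tri (array([ 0.6989, -0.1565, -0.0032]), np.float64(0.01046232016516532))
mallet side [([179.9, 176.5], 0.77), ([277.2, 144.6], 0.5), ([227.3, 274.8], 0.23), ([213.3, 138.7], 0.18)]
mallet top [([141.3, 264.3], 0.61)]
   tri (array([ 0.3158,  0.2158, -0.0009]), np.float64(0.0024415892273602618))
```

Run:
```python
import cv2
a=cv2.imread("pics/side0.png")[90:350,130:410]
cv2.imwrite("pics/s1.png",cv2.resize(a,None,fx=2.3,fy=2.3,interpolation=cv2.INTER_CUBIC))
a=cv2.imread("pics/top0.png")[100:300,70:420]
cv2.imwrite("pics/t1.png",cv2.resize(a,None,fx=2.28,fy=2.28,interpolation=cv2.INTER_CUBIC))
```

```text
(no output)
```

View pics/s1.png

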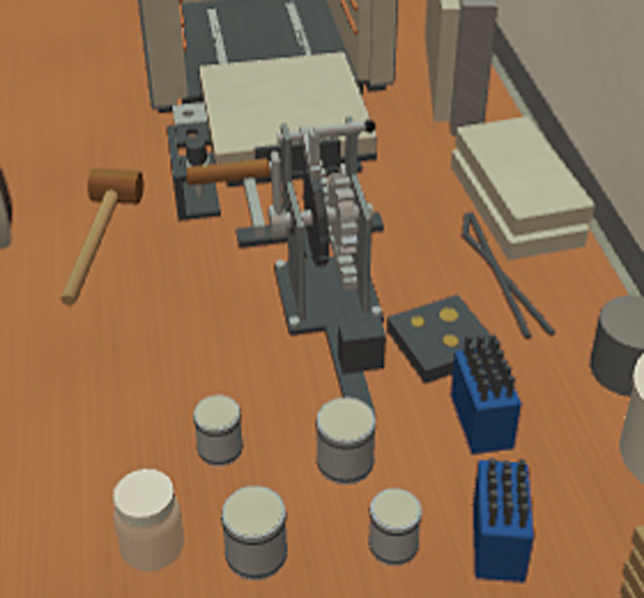

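View pics/t1.png

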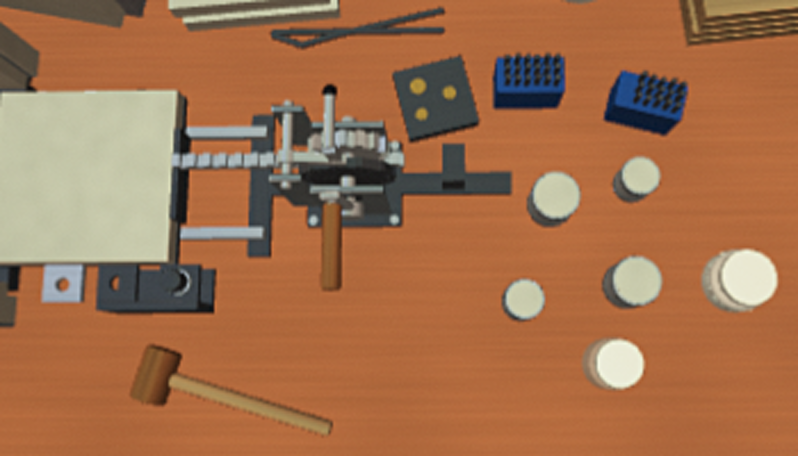

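```bash
cat > fit.py <<'E'
from h import *
from scipy.optimize import least_squares
np.set_printoptions(precision=4,suppress=True)
def model(p):
    x,y,w,c,pw,bx,by,dy,px,py=p
    h=.045*c; a=c-.3; b=np.arctan2(.035,-.055)-pw; r=np.hypot(.055,.035)
    k=dict(kiln=(0,0,0),handle_mid=(-.12,.075*np.cos(a),.135+.075*np.sin(a)),deck=(0,dy+h,.08),
     bracket_hole=(bx,by,.076),lug_hole=(bx,by+h,.057),pin_head=(bx,by-.08,.096),pin_shoulder=(bx,by-.08,.076),
     pawl_pivot=(px,py,.213),pawl_bar=(px,py+r*np.cos(b),.213+r*np.sin(b)))
    M=R.from_euler('z',w).as_matrix()
    return {n:M@np.array(v)+[x,y,0] for n,v in k.items()}
def fit(C,p0,names):
    obs=[(n,t,m[0]["location"]) for n in C for t in names for m in [bot.mark_of(n,t)] if m and m[0]["confidence"]>.35]
    f=lambda p:np.concatenate([(proj(C[n],model(p)[t])-l) for n,t,l in obs]+[[ (p[4]-.1)*20 ]])
    s=least_squares(f,p0,loss='soft_l1'); 
    for (n,t,l) in obs: print(t,n,proj(C[n],model(s.x)[t])-l)
    return s.x
E
python3 - <<'E'
from fit import *
C={n:cam(n) for n in("side","top")}
p=fit(C,[.567,-.048,0,1.72,.1,-.135,.31,.3,.025,.062],"kiln handle_mid deck bracket_hole lug_hole pin_head pin_shoulder pawl_pivot pawl_bar".split())
print(p,np.degrees(p[2])); np.save("p.npy",p)
for k,v in model(p).items(): print(k,v)
c=C["top"]
g=lambda u,v:(70+u/2.28,100+v/2.28)
A=[atz(c,g(*q),.08) for q in((180,91),(175,262))];print("tile edge",A,np.degrees(np.arctan2(*(A[0]-A[1])[[1,0]])))
for i,z in((1,.035),(2,.035),(3,.03),(4,.03)):
    for n in C: print(i,n,[(atz(C[n],m["location"],z)[:2],round(m["confidence"],2)) for m in bot.mark_of(n,f"flask{i}_mid")[:1]])
E
```

```text
kiln side [ 2.312 -0.186]
handle_mid side [0.7619 0.6207]
deck side [-0.0466 -1.287 ]
bracket_hole side [-3.5899 -0.0616]
lug_hole side [ 1.4087 -0.4763]
pin_head side [-1.3855  9.4591]
pin_shoulder side [ 0.5291 -1.4042]
pawl_bar side [-0.612   0.0481]
kiln top [0.4026 0.4513]
handle_mid top [-0.9365  0.6193]
deck top [0.4054 0.7903]
bracket_hole top [1.5443 0.6964]
lug_hole top [-0.7033 -2.5228]
pin_head top [-186.159   -32.3419]
pin_shoulder top [2.3687 2.0976]
pawl_pivot top [-1.7627 -0.0198]
pawl_bar top [ 1.9685 -0.57  ]
[ 0.5744 -0.0431 -0.01    1.7831  0.1545 -0.1483  0.2941  0.2784  0.0155
  0.0551] -0.5713233719736098
kiln [ 0.5744 -0.0431  0.    ]
handle_mid [ 0.4544 -0.0354  0.2097]
deck [0.5779 0.3155 0.08  ]
bracket_hole [0.429  0.2524 0.076 ]
lug_hole [0.4298 0.3326 0.057 ]
pin_head [0.4282 0.1724 0.096 ]
pin_shoulder [0.4282 0.1724 0.076 ]
pawl_pivot [0.5904 0.0118 0.213 ]
pawl_bar [ 0.5899 -0.0372  0.256 ]
tile edge [array([0.6863, 0.1854, 0.08  ]), array([0.4586, 0.18  , 0.08  ])] 1.348740554787846
1 side [(array([ 0.4339, -0.3959]), 0.8)]
1 top [(array([ 0.4347, -0.4022]), 0.79)]
2 side []
2 top [(array([ 0.552 , -0.3081]), 0.82)]
3 side [(array([ 0.5714, -0.4166]), 0.98)]
3 top [(array([ 0.5689, -0.4205]), 0.75)]
4 side []
4 top [(array([0.6512, 0.0462]), 0.72)]
```

Emit:
{"fn": "arm_command", "kwargs": {"series": [[0.037,-0.023,-0.008,0],[0.074,-0.045,-0.016,0],[0.111,-0.068,-0.024,0],[0.148,-0.09,-0.032,0],[0.185,-0.113,-0.04,0]], "hand": 0.06}}

```text
time: 3.9
ee_pos: [0.3077, -0.3606, 0.2717]
tcp_rot: [180.0, -0.0, 17.3]
wrist_force: [0.4, -0.1, -0.0]
opening: 0.0601
grasp_force: 0.0
```

Emit:
{"fn": "arm_command", "kwargs": {"series": [[0.037,-0.023,-0.008,0],[0.074,-0.045,-0.016,0],[0.111,-0.068,-0.024,0],[0.148,-0.09,-0.032,0],[0.185,-0.113,-0.04,0]]}}

```text
time: 4.4
ee_pos: [0.4507, -0.1974, 0.3118]
tcp_rot: [180.0, -0.0, 17.3]
wrist_force: [0.7, -0.7, 0.0]
opening: 0.06
grasp_force: 0.0
```

Emit:
{"fn": "arm_command", "kwargs": {"series": [[0.037,-0.023,-0.008,0.06],[0.074,-0.045,-0.016,0.12],[0.111,-0.068,-0.024,0.18],[0.148,-0.09,-0.032,0.24],[0.185,-0.113,-0.04,0.303]]}}

```text
time: 4.9
ee_pos: [0.5936, -0.0343, 0.3517]
tcp_rot: [180.0, -0.0, -0.1]
wrist_force: [0.5, -1.2, 0.5]
opening: 0.0598
grasp_force: 0.0
```

Emit:
{"fn": "arm_command", "kwargs": {"series": [[0,0,0,0],[0,0,0,0],[0,0,0,0],[0,0,0,0],[0,0,0,0]]}}

```text
time: 5.4
ee_pos: [0.592, -0.0368, 0.3519]
tcp_rot: [180.0, -0.0, -0.1]
wrist_force: [0.4, -0.0, 0.0]
opening: 0.06
grasp_force: 0.0
```

```bash
cat > snap.py <<'E'
import sys
from h import *
# usage: snap.py name cam u0 u1 v0 v1 scale
n,cm,u0,u1,v0,v1,s=sys.argv[1:8]
c=cam(cm); a=c["color"][int(v0):int(v1),int(u0):int(u1)]
cv2.imwrite(f"pics/{n}.png",cv2.resize(a,None,fx=float(s),fy=float(s),interpolation=cv2.INTER_CUBIC))
o=bot.get_obs(); print(o["time"],np.round(o["ee_pos"],4),np.round(o["tcp_rot"],2),np.round(o["wrist_force"],1),round(o["opening"],4))
E
python3 snap.py a1 side 180 340 80 230 4
```

```text
5.45 [ 0.5921 -0.0367  0.3518] [ 1.8e+02 -4.0e-02 -8.0e-02] [-1.2  0.6 -0.2] 0.0598
```

View pics/a1.png

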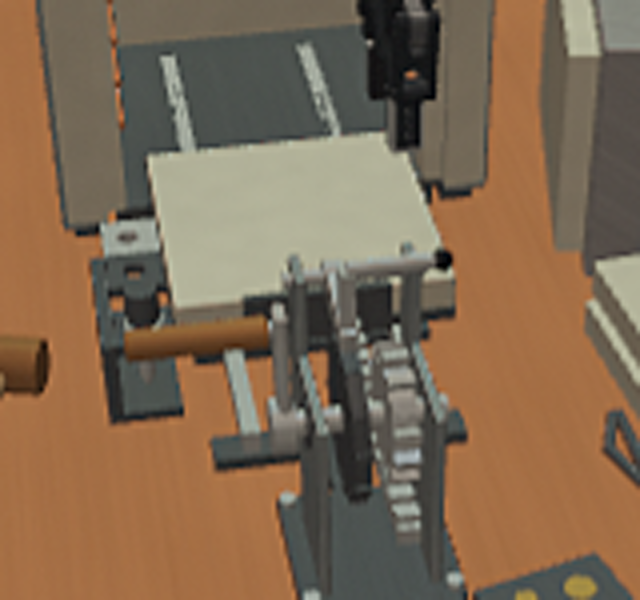

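Emit:
{"fn": "arm_command", "kwargs": {"series": [[0,0,0.025,0],[0,0,0.05,0],[0,0,0.075,0],[0,0,0.1,0],[0,0,0.115,0]]}}

```text
time: 5.95
ee_pos: [0.5918, -0.0364, 0.2345]
tcp_rot: [-180.0, 0.1, -0.0]
wrist_force: [-0.6, 0.3, -0.0]
opening: 0.0598
grasp_force: 0.0
```

Emit:
{"fn": "arm_command", "kwargs": {"series": [[0,0,0,0],[0,0,0,0],[0,0,0,0],[0,0,0,0],[0,0,0,0]], "hand": 0.0, "grip_force": 25}}

```text
time: 6.45
ee_pos: [0.593, -0.0362, 0.2376]
tcp_rot: [180.0, -0.1, -0.0]
wrist_force: [-0.4, -2.6, 5.4]
opening: 0.0107
grasp_force: 25.1
```

Emit:
{"fn": "arm_command", "kwargs": {"series": [[0,0,0,0],[0,0,0,0],[0,0,0,0],[0,0,0,0],[0,0,0,0]]}}

```text
time: 6.95
ee_pos: [0.593, -0.0362, 0.2375]
tcp_rot: [180.0, -0.1, -0.0]
wrist_force: [-0.1, -2.1, 6.2]
opening: 0.011
grasp_force: 25.1
```

Emit:
{"fn": "arm_command", "kwargs": {"series": [[0,-0.0083,-0.0077,0],[0,-0.0178,-0.0139,0],[0,-0.0282,-0.0183,0],[0,-0.0393,-0.0209,0],[0,-0.0506,-0.0215,0]]}}

```text
time: 7.45
ee_pos: [0.5934, 0.0071, 0.2612]
tcp_rot: [-179.8, -0.3, 0.6]
wrist_force: [-2.1, -5.4, 16.7]
opening: 0.0104
grasp_force: 27.6
```

Emit:
{"fn": "arm_command", "kwargs": {"series": [[0,-0.0112,0.0014,0],[0,-0.022,0.0047,0],[0,-0.032,0.01,0],[0,-0.041,0.0167,0],[0,-0.049,0.025,0]]}}

```text
time: 7.95
ee_pos: [0.5956, 0.0372, 0.2414]
tcp_rot: [-178.5, -0.8, 2.9]
wrist_force: [-1.8, 16.1, 48.7]
opening: 0.0108
grasp_force: 45.4
```

Emit:
{"fn": "arm_command", "kwargs": {"series": [[0,0,0,0],[0,0,0,0],[0,0,0,0],[0,0,0,0],[0,0,0,0]]}}

```text
time: 8.45
ee_pos: [0.5955, 0.0371, 0.2395]
tcp_rot: [-178.5, -0.7, 2.9]
wrist_force: [1.8, 11.9, 30.8]
opening: 0.0112
grasp_force: 42.8
```

Run:
```python
from h import *
a=cam("side")["color"][80:230,200:340]; b=cam("top")["color"][120:220,150:270]
r=lambda a:cv2.resize(a,(390,int(390*a.shape[0]/a.shape[1])),interpolation=cv2.INTER_CUBIC)
a,b=r(a),r(b); H=max(len(a),len(b)); f=lambda x:np.pad(x,((0,H-len(x)),(0,0),(0,0)))
cv2.imwrite("pics/a2.png",np.hstack([f(a),f(b)]))
o=bot.get_obs(); print({k:np.round(v,2) for k,v in o.items()})
for n in("side","top"):
    for t in("pawl_bar","pawl_pivot"): print(n,t,bot.mark_of(n,t)[:2])
```

```text
{'time': np.float64(8.55), 'q': array([  2.84,  11.02,  17.72,  96.  ,   1.52, 179.98]), 'qd': array([ 0.05, -0.01,  0.02,  0.1 , -0.04, -0.1 ]), 'joint_efforts': array([ -6.53, -40.22,  29.56,   0.96,  -3.16,  -0.45]), 'ee_pos': array([0.6 , 0.04, 0.24]), 'tcp_rot': array([-178.48,   -0.7 ,    2.86]), 'wrist_force': array([ 1.45, 11.35, 31.17]), 'torque': array([ 2.25, -0.26, -0.41]), 'grasp_force': np.float64(42.79), 'opening': np.float64(0.01)}
side pawl_bar [{'location': [273.4, 125.6], 'confidence': 0.65}, {'location': [277.2, 146.9], 'confidence': 0.55}]
side pawl_pivot [{'location': [276.6, 147.7], 'confidence': 0.87}, {'location': [348.6, 323.0], 'confidence': 0.43}]
top pawl_bar [{'location': [182.7, 147.6], 'confidence': 0.82}]
top pawl_pivot [{'location': [197.9, 158.7], 'confidence': 0.61}]
```

View pics/a2.png

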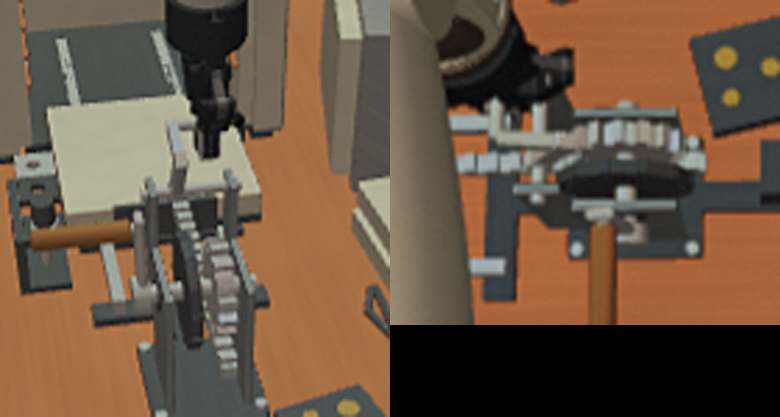

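Emit:
{"fn": "arm_command", "kwargs": {"series": [[0,0,-0.004,-0.03],[0,0,-0.008,-0.06],[0,0,-0.01,-0.09],[0,0,-0.01,-0.12],[0,0,-0.01,-0.12]]}}

```text
time: 9.25
ee_pos: [0.5945, 0.0342, 0.2412]
tcp_rot: [-178.8, -0.1, 9.6]
wrist_force: [8.8, -1.7, -11.5]
opening: 0.0113
grasp_force: 75.4
```

Emit:
{"fn": "arm_command", "kwargs": {"series": [[0.001,-0.005,0,0.01],[0.002,-0.01,0,0.02],[0.003,-0.015,0.002,0.03],[0.003,-0.02,0.004,0.035],[0.003,-0.02,0.004,0.035]]}}

```text
time: 9.75
ee_pos: [0.5942, 0.0529, 0.2349]
tcp_rot: [-179.0, 0.1, 7.5]
wrist_force: [16.4, -10.7, -25.2]
opening: 0.011
grasp_force: 65.1
```

```bash
cat > o.py <<'E'
from h import *
o=bot.get_obs()
for k in("time","q","ee_pos","tcp_rot","wrist_force","opening"): print(k,np.round(o[k],4).tolist())
E
python3 o.py
python3 - <<'E'
from h import *
C={n:cam(n) for n in("side","top")}
m={n:bot.mark_of(n,"pawl_bar") for n in C};print(m)
print(tri(C["side"],m["side"][0]["location"],C["top"],m["top"][0]["location"]))
E
```

```text
time 9.75
q [4.5914, 11.8367, 18.1531, 96.4955, 1.0413, 177.1343]
ee_pos [0.5942, 0.0529, 0.2349]
tcp_rot [-178.951, 0.1269, 7.4567]
wrist_force [16.4207, -10.6528, -25.2424]
opening 0.011
{'side': [{'location': [273.6, 122.1], 'confidence': 0.63}], 'top': [{'location': [176.5, 149.5], 'confidence': 0.57}]}
(array([0.59574187, 0.05286329, 0.26820596]), np.float64(0.0014642111035525916))
```

Emit:
{"fn": "arm_command", "kwargs": {"series": [[0,0,0,0],[0,0,0,0],[0,0,0,0],[0,0,0,0],[0,0,0,0]], "hand": 0.06}}

```text
time: 10.45
ee_pos: [0.5929, 0.0549, 0.24]
tcp_rot: [-178.7, -0.1, 7.7]
wrist_force: [0.2, 0.2, -0.4]
opening: 0.06
grasp_force: 0.0
```

Emit:
{"fn": "arm_command", "kwargs": {"series": [[0,0,-0.02,0],[0,0,-0.04,0],[0,0,-0.07,0],[0,0,-0.1,0],[0,0,-0.12,0]]}}

```text
time: 10.95
ee_pos: [0.5928, 0.0522, 0.362]
tcp_rot: [-178.7, -0.2, 7.7]
wrist_force: [0.9, 0.6, -0.1]
opening: 0.06
grasp_force: 0.0
```

```bash
python3 o.py
python3 - <<'E'
from h import *
C={n:cam(n) for n in("side","top")}
for t in("pawl_bar","handle_mid"):
    m={n:bot.mark_of(n,t) for n in C};print(m)
    if m["side"] and m["top"]: print(tri(C["side"],m["side"][0]["location"],C["top"],m["top"][0]["location"]))
E
```

```text
time 10.95
q [4.4237, 17.7382, 40.1374, 112.2446, 1.2617, 176.7517]
ee_pos [0.5928, 0.0522, 0.362]
tcp_rot [-178.7491, -0.2259, 7.6713]
wrist_force [0.882, 0.5672, -0.1022]
opening 0.06
{'side': [{'location': [269.9, 127.8], 'confidence': 0.68}], 'top': [{'location': [168.9, 154.9], 'confidence': 0.78}, {'location': [347.0, 149.7], 'confidence': 0.24}, {'location': [226.7, 182.0], 'confidence': 0.2}]}
(array([0.59135136, 0.0800944 , 0.23463634]), np.float64(0.0006509797652277545))
{'side': [{'location': [225.6, 165.4], 'confidence': 0.81}], 'top': [{'location': [214.9, 207.6], 'confidence': 0.52}]}
(array([ 0.45537917, -0.03521517,  0.20617278]), np.float64(0.00979175672138835))
```

Emit:
{"fn": "arm_command", "kwargs": {"series": [[-0.03,0.014,0,-0.15],[-0.06,0.028,0,-0.3],[-0.09,0.042,0,-0.45],[-0.12,0.056,0,-0.6],[-0.147,0.068,0,-0.75]]}}

```text
time: 11.75
ee_pos: [0.4547, -0.0355, 0.3566]
tcp_rot: [-179.1, -0.9, 51.0]
wrist_force: [-0.4, -0.6, 0.0]
opening: 0.06
grasp_force: 0.0
```

Emit:
{"fn": "arm_command", "kwargs": {"series": [[0,0,0,-0.15],[0,0,0,-0.3],[0,0,0,-0.45],[0,0,0,-0.6],[0,0,0,-0.75]]}}

```text
time: 12.25
ee_pos: [0.456, -0.0349, 0.3567]
tcp_rot: [-179.9, -1.3, 94.0]
wrist_force: [0.0, -0.1, 0.4]
opening: 0.0601
grasp_force: 0.0
```

Emit:
{"fn": "arm_command", "kwargs": {"series": [[0,0,0,-0.15],[0,0,0,-0.3],[0,0,0,-0.45],[0,0,0,-0.6],[0,0,0,-0.75]]}}

```text
time: 12.75
ee_pos: [0.456, -0.0349, 0.3566]
tcp_rot: [179.2, -1.0, 136.9]
wrist_force: [0.2, -0.4, 0.5]
opening: 0.0598
grasp_force: 0.0
```

Emit:
{"fn": "arm_command", "kwargs": {"series": [[0,0,0,-0.15],[0,0,0,-0.3],[0,0,0,-0.45],[0,0,0,-0.6],[0,0,0,-0.75]]}}

```text
time: 13.25
ee_pos: [0.456, -0.0348, 0.3566]
tcp_rot: [178.7, -0.2, 179.9]
wrist_force: [-0.2, 0.2, 0.5]
opening: 0.0602
grasp_force: 0.0
```

Emit:
{"fn": "arm_command", "kwargs": {"series": [[0,0,0,-0.01],[0,0,0,-0.01],[0,0,0,-0.01],[0,0,0,-0.01],[0,0,0,-0.01]]}}

```text
time: 13.75
ee_pos: [0.4564, -0.0349, 0.3577]
tcp_rot: [178.7, -0.1, -179.9]
wrist_force: [-0.1, 0.5, -0.4]
opening: 0.0599
grasp_force: 0.0
```

```bash
python3 o.py
```

```text
time 13.75
q [-5.15, -2.4361, 17.0597, 109.6952, 1.2425, -5.2034]
ee_pos [0.4564, -0.0349, 0.3577]
tcp_rot [178.7446, -0.0859, -179.9478]
wrist_force [-0.1232, 0.4699, -0.3621]
opening 0.0599
```

Emit:
{"fn": "arm_command", "kwargs": {"series": [[0,-0.001,0.035,0],[0,-0.002,0.07,0],[0,-0.002,0.105,0],[0,-0.003,0.14,0],[0,-0.0037,0.168,0]]}}

```text
time: 14.25
ee_pos: [0.4556, -0.0349, 0.1876]
tcp_rot: [178.7, -0.1, -179.9]
wrist_force: [0.4, 0.4, 0.3]
opening: 0.0598
grasp_force: 0.0
```

Emit:
{"fn": "arm_command", "kwargs": {"series": [[0,0,0,0],[0,0,0,0],[0,0,0,0],[0,0,0,0],[0,0,0,0]], "hand": 0.0, "grip_force": 50}}

```text
time: 14.75
ee_pos: [0.4567, -0.0349, 0.1915]
tcp_rot: [178.7, 0.1, -179.9]
wrist_force: [-2.2, 2.4, 7.8]
opening: 0.0208
grasp_force: 49.2
```

Emit:
{"fn": "arm_command", "kwargs": {"series": [[0,0,0,0],[0,0,0,0],[0,0,0,0],[0,0,0,0],[0,0,0,0]]}}

```text
time: 15.25
ee_pos: [0.4567, -0.0349, 0.1915]
tcp_rot: [178.7, 0.1, -179.9]
wrist_force: [-2.7, 1.4, 7.1]
opening: 0.0204
grasp_force: 49.2
```

```bash
python3 o.py;  python3 - <<'E'
from h import *
C={n:cam(n) for n in("side","top")}
for t in("deck","lug_hole","bracket_hole","pin_head","pin_shoulder","kiln"):
    m={n:bot.mark_of(n,t)[:1] for n in C};print(t,m)
    if m["side"] and m["top"]: print(tri(C["side"],m["side"][0]["location"],C["top"],m["top"][0]["location"]))
E
```

```text
time 15.25
q [-5.1501, -8.1761, -7.208, 91.0179, 1.2595, -5.269]
ee_pos [0.4567, -0.0349, 0.1915]
tcp_rot [178.7412, 0.0661, -179.8824]
wrist_force [-2.6886, 1.4419, 7.124]
opening 0.0204
deck {'side': [{'location': [253.6, 133.5], 'confidence': 0.88}], 'top': [{'location': [103.8, 176.8], 'confidence': 0.62}]}
(array([0.57707222, 0.32057554, 0.06790847]), np.float64(0.0017044541804104646))
lug_hole {'side': [{'location': [211.0, 139.5], 'confidence': 0.72}], 'top': [{'location': [95.0, 226.4], 'confidence': 0.89}]}
(array([0.43074461, 0.34650604, 0.04495729]), np.float64(0.0026549203114797333))
bracket_hole {'side': [{'location': [218.1, 146.5], 'confidence': 0.85}], 'top': [{'location': [118.1, 223.2], 'confidence': 0.64}]}
(array([0.44364147, 0.26972958, 0.06352299]), np.float64(0.01379694286458218))
pin_head {'side': [{'location': [214.2, 153.4], 'confidence': 0.49}], 'top': []}
pin_shoulder {'side': [{'location': [213.9, 157.5], 'confidence': 0.57}], 'top': []}
kiln {'side': [{'location': [270.9, 216.7], 'confidence': 0.6}], 'top': [{'location': [228.6, 181.4], 'confidence': 0.89}]}
(array([ 0.56933283, -0.05074362,  0.01613928]), np.float64(0.0005593004816544755))
```

Emit:
{"fn": "arm_command", "kwargs": {"series": [[0,0.0131,0.0027,0],[0,0.0255,0.0077,0],[0,0.0368,0.0148,0],[0,0.0466,0.0239,0],[0,0.0544,0.0347,0]]}}

```text
time: 16.45
ee_pos: [0.4567, 0.0209, 0.156]
tcp_rot: [178.7, 0.0, -179.9]
wrist_force: [3.6, -6.1, 0.6]
opening: 0.0208
grasp_force: 49.3
```

Emit:
{"fn": "arm_command", "kwargs": {"series": [[0,0,0,0],[0,0,0,0],[0,0,0,0],[0,0,0,0],[0,0,0,0]]}}

```text
time: 16.95
ee_pos: [0.4566, 0.0214, 0.1549]
tcp_rot: [178.6, -0.1, -179.8]
wrist_force: [4.7, 3.9, -3.8]
opening: 0.0207
grasp_force: 50.2
```

Low forces; continue the arc.

Emit:
{"fn": "arm_command", "kwargs": {"series": [[0,0.0058,0.012,0],[0,0.0095,0.025,0],[0,0.0107,0.038,0],[0,0.0097,0.05,0],[0,0.0067,0.062,0]]}}

```text
time: 17.45
ee_pos: [0.4567, 0.0281, 0.0936]
tcp_rot: [178.8, 0.0, -179.9]
wrist_force: [4.9, -9.2, 7.2]
opening: 0.0204
grasp_force: 51.5
```

Emit:
{"fn": "arm_command", "kwargs": {"series": [[0,0,0,0],[0,0,0,0],[0,0,0,0],[0,0,0,0],[0,0,0,0]]}}

```text
time: 17.95
ee_pos: [0.4566, 0.0278, 0.093]
tcp_rot: [178.8, -0.0, -179.9]
wrist_force: [8.2, -6.4, -3.2]
opening: 0.0204
grasp_force: 50.7
```

```bash
python3 o.py;  python3 - <<'E'
from h import *
C={n:cam(n) for n in("side","top")}
for t in("deck","lug_hole","bracket_hole","handle_mid","pin_head","pin_shoulder"):
    m={n:bot.mark_of(n,t)[:1] for n in C};print(t,m)
    if m["side"] and m["top"]: print(tri(C["side"],m["side"][0]["location"],C["top"],m["top"][0]["location"]))
a=C["side"]["color"][115:215,190:290]; b=C["top"]["color"][180:250,70:170]
r=lambda a:cv2.resize(a,(400,int(400*a.shape[0]/a.shape[1])),interpolation=cv2.INTER_CUBIC)
a,b=r(a),r(b); H=max(len(a),len(b)); f=lambda x:np.pad(x,((0,H-len(x)),(0,0),(0,0)))
cv2.imwrite("pics/a3.png",np.hstack([f(a),f(b)]))
E
```

```text
time 17.95
q [2.7589, -8.227, -18.1152, 80.0769, 1.1588, 2.6568]
ee_pos [0.4566, 0.0278, 0.093]
tcp_rot [178.8408, -0.0188, -179.8974]
wrist_force [8.1562, -6.3983, -3.248]
opening 0.0204
deck {'side': [{'location': [255.2, 144.2], 'confidence': 0.94}], 'top': [{'location': [197.1, 157.3], 'confidence': 0.17}]}
(array([0.55836138, 0.00406949, 0.24323063]), np.float64(0.045439491828703646))
lug_hole {'side': [{'location': [198.4, 324.9], 'confidence': 0.66}], 'top': [{'location': [226.3, 181.1], 'confidence': 0.65}]}
(array([ 0.47238245, -0.08492849, -0.26451748]), np.float64(0.3400943077297762))
bracket_hole {'side': [{'location': [215.8, 148.8], 'confidence': 0.92}], 'top': [{'location': [121.2, 223.6], 'confidence': 0.88}]}
(array([0.43875478, 0.26090006, 0.06177765]), np.float64(0.006188946730892251))
handle_mid {'side': [{'location': [225.9, 180.2], 'confidence': 0.5}], 'top': [{'location': [196.4, 215.4], 'confidence': 0.53}]}
(array([0.45267857, 0.03058872, 0.10526831]), np.float64(0.0007006961310760146))
pin_head {'side': [{'location': [211.3, 155.3], 'confidence': 0.61}], 'top': []}
pin_shoulder {'side': [{'location': [211.3, 161.6], 'confidence': 0.63}], 'top': [{'location': [121.4, 224.5], 'confidence': 0.29}]}
(array([ 0.43133726,  0.2854284 , -0.00331042]), np.float64(0.015777299515520572))
```

View pics/a3.png

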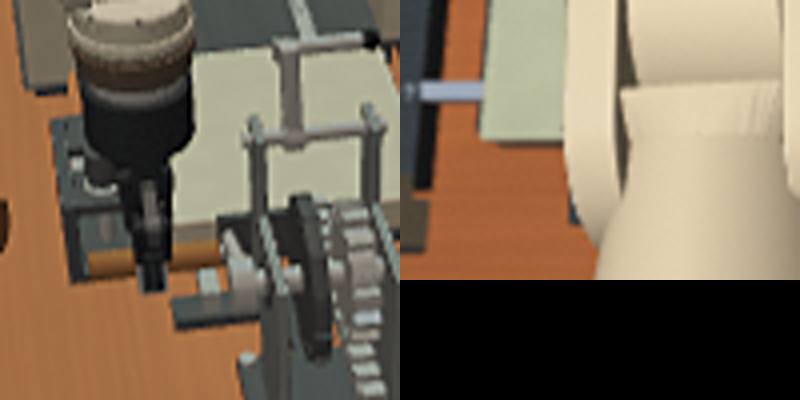

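Emit:
{"fn": "arm_command", "kwargs": {"series": [[0,0,0,0],[0,0,0,0],[0,0,0,0],[0,0,-0.02,0],[0,0,-0.05,0]], "hand": 0.06}}

```text
time: 19.15
ee_pos: [0.4547, 0.0274, 0.1431]
tcp_rot: [178.7, -0.3, -179.9]
wrist_force: [1.4, 0.0, 0.8]
opening: 0.0603
grasp_force: 0.0
```

Emit:
{"fn": "arm_command", "kwargs": {"series": [[0,-0.01,-0.04,0],[0,-0.04,-0.07,0],[0,-0.08,-0.09,0],[0,-0.12,-0.1,0],[0,-0.16,-0.1,0]]}}

```text
time: 19.65
ee_pos: [0.4568, -0.1363, 0.2424]
tcp_rot: [178.8, 0.1, -179.8]
wrist_force: [1.2, -0.2, -0.0]
opening: 0.0602
grasp_force: 0.0
```

```bash
python3 - <<'E'
from h import *
C={n:cam(n) for n in("side","top")}
for t in("deck","lug_hole","bracket_hole","handle_mid","pin_head","pin_shoulder"):
    m={n:bot.mark_of(n,t)[:1] for n in C};print(t,[ (n,np.round(m[n][0]["location"],1),round(m[n][0]["confidence"],2)) for n in m if m[n]])
    if m["side"] and m["top"]: print(tri(C["side"],m["side"][0]["location"],C["top"],m["top"][0]["location"]))
a=C["side"]["color"][115:185,190:260]; b=C["top"]["color"][190:250,90:150]
r=lambda a:cv2.resize(a,(400,int(400*a.shape[0]/a.shape[1])),interpolation=cv2.INTER_CUBIC)
a,b=r(a),r(b); H=max(len(a),len(b)); f=lambda x:np.pad(x,((0,H-len(x)),(0,0),(0,0)))
cv2.imwrite("pics/a4.png",np.hstack([f(a),f(b)]))
E
python3 o.py
```

```text
deck [('side', array([257.4, 143.8]), 0.67), ('top', array([133.2, 175.2]), 0.69)]
(array([0.57529116, 0.22318561, 0.08959497]), np.float64(0.0006912292106363338))
lug_hole [('side', array([215.3, 150.9]), 0.61), ('top', array([124.8, 226.8]), 0.82)]
(array([0.43271269, 0.25022289, 0.06059425]), np.float64(0.012831844645529169))
bracket_hole [('side', array([217.1, 147.5]), 0.56), ('top', array([122.9, 225. ]), 0.88)]
(array([0.4383311 , 0.25175983, 0.07193202]), np.float64(0.015533791758374832))
handle_mid [('side', array([304.6, 319.5]), 0.68)]
pin_head [('side', array([211.4, 154.3]), 0.53), ('top', array([141.4, 219.4]), 0.67)]
(array([0.43368728, 0.18932467, 0.09310763]), np.float64(0.020899489734050838))
pin_shoulder [('side', array([211.3, 160. ]), 0.71), ('top', array([169.9, 154.2]), 0.73)]
(array([0.50402715, 0.05580938, 0.20960561]), np.float64(0.19028204673910912))
time 20.35
q [-17.1315, -4.476, 1.655, 96.5699, 1.175, -17.3006]
ee_pos [0.4565, -0.1346, 0.2409]
tcp_rot [178.7476, -0.0696, -179.8346]
wrist_force [-0.3417, -0.1972, -0.2446]
opening 0.0599
```

View pics/a4.png

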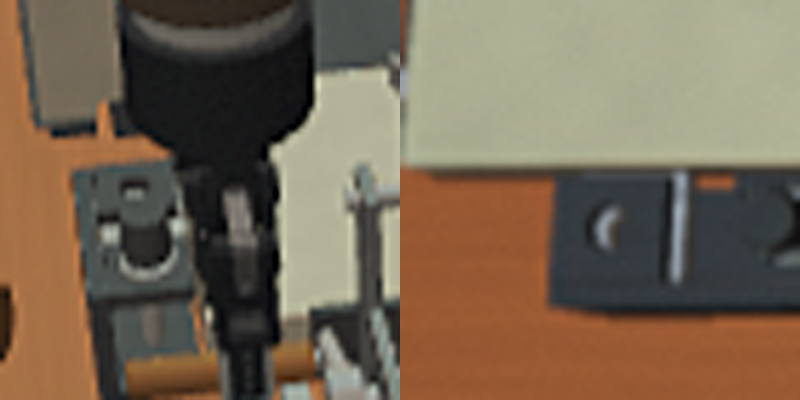

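Run:
```python
from h import *
c=cam("top"); a=c["color"][212:236,105:150]
cv2.imwrite("pics/a5.png",cv2.resize(cv2.convertScaleAbs(a,alpha=1.6),None,fx=16,fy=16,interpolation=cv2.INTER_CUBIC))
g=cv2.cvtColor(c["color"],cv2.COLOR_BGR2GRAY); print(g[219:230,113:132])
h=.0
for n,x,y,z in(("br",.4335,.2525,.076),("lug",.4335,.2525,.057)):print(n,proj(c,(x,y,z)))
```

```text
[[ 67  57  57  58  57  59  59  57  55  58  59  58  58  57  59  59  50  32
  118]
 [ 67  56  58  59  59  57  53  48  53  63  59  59  57  58  59  57  43  33
  136]
 [ 67  57  60  59  58  52  39  63 100  94  63  55  58  57  58  59  43  39
  159]
 [ 65  56  58  59  56  41  46 118 142 101  65  56  57  59  59  59  42  39
  161]
 [ 61  57  58  58  51  30  83 150 115  71  57  56  58  58  59  58  42  38
  159]
 [ 62  57  58  59  53  31 100 149  89  57  55  57  59  57  58  55  40  46
  156]
 [ 61  59  59  60  52  32  82 144  90  56  54  57  57  58  57  57  35  54
  156]
 [ 60  56  59  58  56  43  66 120  92  57  55  56  56  57  58  57  34  55
  158]
 [ 59  57  58  59  61  58  50  68  77  58  57  58  57  58  58  56  32  59
  157]
 [ 60  57  59  57  59  57  57  55  59  57  59  57  57  58  60  57  29  67
  155]
 [ 58  57  58  59  58  57  58  58  57  59  58  57  58  62  57  56  32  82
  155]]
br [122.00134424 223.8505587 ]
lug [124.52125881 224.46370944]
```

View pics/a5.png

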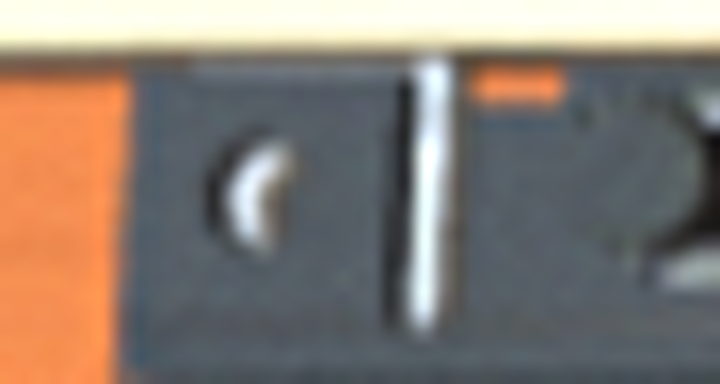

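Run:
```python
from h import *
c=cam("top"); g=cv2.cvtColor(c["color"],cv2.COLOR_BGR2GRAY).astype(float)
P=[]
for u in list(range(98,112))+list(range(124,160)):
    col=g[200:224,u]; d=np.diff(col); i=np.argmin(d)
    if 0<i<len(d)-1 and d[i]<-40:
        w=d[i-1:i+2]; P.append((u,200+i+.5+((w*[-1,0,1]).sum()/w.sum())))
P=np.array(P);W=np.array([atz(c,p,.08)[:2] for p in P])
l=np.polyfit(W[:,1],W[:,0],1);r=W[:,0]-np.polyval(l,W[:,1]);k=abs(r)<.002;l=np.polyfit(W[k,1],W[k,0],1)
print(len(P),k.sum(),"yaw deg",-np.degrees(np.arctan(l[0])),"edge x at y=.25",np.polyval(l,.25),"x",W[k,0].std())
Q=[]
for v in range(150,205):
    row=g[v,150:190]; d=np.diff(row); i=np.argmin(d)
    if d[i]<-30: Q.append((150+i+.5,v))
W=np.array([atz(c,p,.08)[:2] for p in Q]);l=np.polyfit(W[:,0],W[:,1],1);r=W[:,1]-np.polyval(l,W[:,0]);k=abs(r)<.004;l=np.polyfit(W[k,0],W[k,1],1)
print(len(Q),k.sum(),"yaw",np.degrees(np.arctan(l[0])),"front edge y at x=.575",np.polyval(l,.575),np.median(W[:,1]))
print("hole",atz(c,(120.9,223.7),.076))
```

```text
50 48 yaw deg -0.26970878773497736 edge x at y=.25 0.46084708824161086 x 0.00041386579096519094
54 18 yaw -5.674207503924059 front edge y at x=.575 0.10434064011556345 0.11057524123007742
hole [0.433958   0.25576433 0.076     ]
```

Emit:
{"fn": "arm_command", "kwargs": {"series": [[0.004,0.04,0,0],[0.008,0.08,0,0],[0.012,0.12,0,0],[0.016,0.16,0,0],[0.02,0.2,0,0]], "hand": 0.055}}

```text
time: 20.95
ee_pos: [0.4356, 0.0664, 0.2454]
tcp_rot: [178.7, -0.0, -179.9]
wrist_force: [0.7, -0.3, -0.3]
opening: 0.0548
grasp_force: 0.0
```

Emit:
{"fn": "arm_command", "kwargs": {"series": [[0.001,0.04,0.01,0],[0.002,0.08,0.03,0],[0.0025,0.1086,0.05,0],[0.0025,0.1086,0.075,0],[0.0025,0.1086,0.09,0]]}}

```text
time: 21.45
ee_pos: [0.4324, 0.1761, 0.1558]
tcp_rot: [178.8, -0.2, -179.8]
wrist_force: [-0.0, 0.3, -0.1]
opening: 0.055
grasp_force: 0.0
```

Emit:
{"fn": "arm_command", "kwargs": {"series": [[0,0,0,0],[0,0,0,0],[0,0,0,0],[0,0,0,0],[0,0,0,0]]}}

```text
time: 21.95
ee_pos: [0.4336, 0.1753, 0.1584]
tcp_rot: [178.7, -0.0, -179.9]
wrist_force: [1.1, -0.6, -0.8]
opening: 0.055
grasp_force: 0.0
```

```bash
python3 snap.py a6 side 190 250 110 180 8
```

```text
22.0 [0.4335 0.1753 0.1582] [ 1.7873e+02 -3.0000e-02 -1.7990e+02] [-0.  -0.5 -0.9] 0.0556
```

View pics/a6.png

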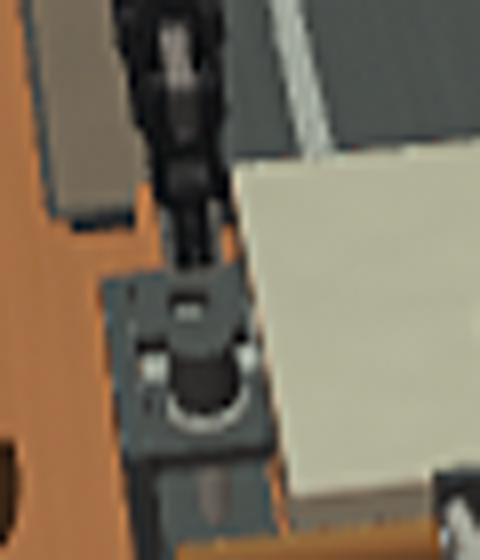

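Emit:
{"fn": "arm_command", "kwargs": {"series": [[0,0,0.02,0],[0,-0.001,0.04,0],[0,-0.001,0.055,0],[0,-0.0015,0.065,0],[0,-0.0015,0.072,0]]}}

```text
time: 22.5
ee_pos: [0.433, 0.1755, 0.085]
tcp_rot: [178.8, -0.1, -179.9]
wrist_force: [-0.1, -0.3, -0.2]
opening: 0.0552
grasp_force: 0.0
```

Emit:
{"fn": "arm_command", "kwargs": {"series": [[0,0,0,0],[0,0,0,0],[0,0,0,0],[0,0,0,0],[0,0,0,0]], "hand": 0.0, "grip_force": 60}}

```text
time: 23.0
ee_pos: [0.4335, 0.1757, 0.0864]
tcp_rot: [178.7, -0.0, -179.9]
wrist_force: [-0.2, 0.3, 4.0]
opening: 0.0261
grasp_force: 59.2
```

Emit:
{"fn": "arm_command", "kwargs": {"series": [[0,0,0,0],[0,0,0,0],[0,0,0,0],[0,0,0,0],[0,0,0,0]]}}

```text
time: 23.5
ee_pos: [0.4335, 0.1757, 0.0863]
tcp_rot: [178.7, -0.0, -179.9]
wrist_force: [-0.6, -0.6, 5.4]
opening: 0.026
grasp_force: 59.3
```

Emit:
{"fn": "arm_command", "kwargs": {"series": [[0,0,-0.015,0],[0,0.0007,-0.03,0],[0,0.001,-0.045,0],[0,0.0013,-0.06,0],[0,0.0016,-0.074,0]]}}

```text
time: 24.0
ee_pos: [0.4334, 0.1756, 0.1614]
tcp_rot: [178.7, -0.0, -179.9]
wrist_force: [-0.6, 0.5, -0.8]
opening: 0.0262
grasp_force: 59.1
```

Emit:
{"fn": "arm_command", "kwargs": {"series": [[0,0.02,0,0],[0,0.04,0,0],[0,0.06,0,0],[0,0.08,0,0],[0,0.08,0,0]]}}

```text
time: 24.5
ee_pos: [0.433, 0.2572, 0.1619]
tcp_rot: [178.7, -0.1, -179.8]
wrist_force: [-0.8, -0.8, -0.7]
opening: 0.0261
grasp_force: 59.3
```

Emit:
{"fn": "arm_command", "kwargs": {"series": [[0,0,0,0],[0,0,0,0],[0,0,0,0],[0,0,0.003,0],[0,0,0.006,0]]}}

```text
time: 25.0
ee_pos: [0.4331, 0.2553, 0.1553]
tcp_rot: [178.7, -0.1, -179.9]
wrist_force: [-0.4, 0.0, -1.6]
opening: 0.0262
grasp_force: 59.3
```

```bash
python3 snap.py a7 side 190 250 110 180 8; python3 o.py
```

```text
25.05 [0.4329 0.2553 0.1546] [ 1.7876e+02 -1.1000e-01 -1.7990e+02] [-0.7  0.5 -1.7] 0.0261
time 25.05
q [29.8894, -2.9219, -6.4306, 85.9728, 1.127, 29.7983]
ee_pos [0.4329, 0.2553, 0.1546]
tcp_rot [178.7643, -0.1101, -179.9026]
wrist_force [-0.6872, 0.4893, -1.7477]
opening 0.0261
```

View pics/a7.png

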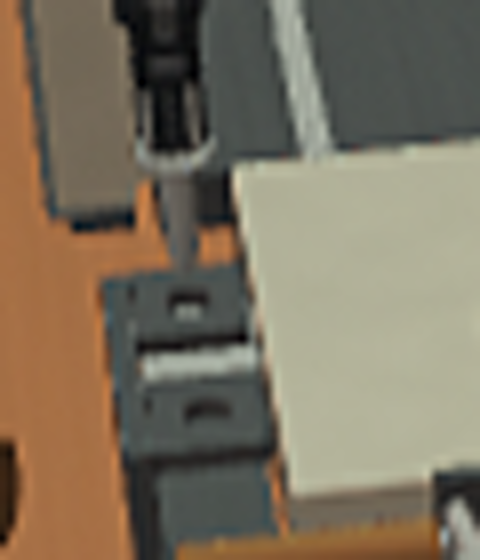

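Run:
```python
from h import *
c=cam("side")
for P in((.433,.2553,.0883),(.433,.2553,.076),(.434,.2558,.076),(.434,.1758,.076)): print(P,proj(c,P))
print(atz(c,(190+188/8,110+303/8),.076),atz(c,(190+207/8,110+409/8),.076))
print([ (t,bot.mark_of("side",t)[:1]) for t in("pin_tip","bracket_hole","pin_shoulder")])
```

```text
(0.433, 0.2553, 0.0883) [212.63817077 143.36204366]
(0.433, 0.2553, 0.076) [212.94643648 146.5181629 ]
(0.434, 0.2558, 0.076) [213.23743394 146.40213963]
(0.434, 0.1758, 0.076) [215.562565   160.37288947]
[0.43405531 0.24705531 0.076     ] [0.43457955 0.1715572  0.076     ]
[('pin_tip', [{'location': [209.5, 140.4], 'confidence': 0.63}]), ('bracket_hole', [{'location': [214.1, 146.6], 'confidence': 0.7}]), ('pin_shoulder', [])]
```

Emit:
{"fn": "arm_command", "kwargs": {"series": [[0,0,0.005,0],[0,0,0.01,0],[0,0,0.015,0],[0,0,0.019,0],[0,0,0.019,0]]}}

```text
time: 25.75
ee_pos: [0.4326, 0.2559, 0.1355]
tcp_rot: [178.8, -0.1, -179.9]
wrist_force: [-0.5, -0.3, -1.2]
opening: 0.0265
grasp_force: 59.3
```

Emit:
{"fn": "arm_command", "kwargs": {"series": [[0,0,0,0],[0,0,0,0],[0,0,0,0],[0,0,0,0],[0,0,0,0]]}}

```text
time: 26.25
ee_pos: [0.433, 0.2561, 0.1365]
tcp_rot: [178.7, -0.1, -179.9]
wrist_force: [-0.4, -0.0, -1.1]
opening: 0.0263
grasp_force: 59.3
```

Emit:
{"fn": "arm_command", "kwargs": {"series": [[0,0,0.004,0],[0,0,0.008,0],[0,0,0.012,0],[0,0,0.016,0],[0,-0.0004,0.02,0]]}}

```text
time: 26.75
ee_pos: [0.4328, 0.2561, 0.1159]
tcp_rot: [178.8, -0.1, -179.9]
wrist_force: [0.1, -0.7, -0.9]
opening: 0.0263
grasp_force: 59.3
```

Emit:
{"fn": "arm_command", "kwargs": {"series": [[0,0,0,0],[0,0,0,0],[0,0,0,0],[0,0,0,0],[0,0,0,0]]}}

```text
time: 27.25
ee_pos: [0.433, 0.2561, 0.1165]
tcp_rot: [178.7, -0.1, -179.9]
wrist_force: [-0.0, 0.3, -1.4]
opening: 0.0265
grasp_force: 59.3
```

Emit:
{"fn": "arm_command", "kwargs": {"series": [[0,0,0.007,0],[0,0,0.014,0],[0,-0.0004,0.021,0],[0,-0.0006,0.027,0],[0,-0.0007,0.032,0]]}}

```text
time: 27.75
ee_pos: [0.4329, 0.2562, 0.086]
tcp_rot: [178.7, -0.0, -179.9]
wrist_force: [-16.3, -7.8, 50.9]
opening: 0.0266
grasp_force: 65.1
```

Emit:
{"fn": "arm_command", "kwargs": {"series": [[0,0,0,0],[0,0,0,0],[0,0,0,0],[0,0,0,0],[0,0,0,0]]}}

```text
time: 28.25
ee_pos: [0.4331, 0.2563, 0.0862]
tcp_rot: [178.7, 0.0, -179.9]
wrist_force: [-6.1, -2.9, 15.3]
opening: 0.0265
grasp_force: 61.1
```

Emit:
{"fn": "arm_command", "kwargs": {"series": [[0,0,0,0],[0,0,0,0],[0,0,0,0],[0,0,-0.02,0],[0,0,-0.06,0]], "hand": 0.05}}

```text
time: 28.75
ee_pos: [0.4315, 0.254, 0.1419]
tcp_rot: [178.9, -0.4, -179.9]
wrist_force: [1.2, 0.7, -0.9]
opening: 0.0499
grasp_force: 0.0
```

Emit:
{"fn": "arm_command", "kwargs": {"series": [[0,-0.01,-0.04,0],[0,-0.05,-0.07,0],[0,-0.1,-0.07,0],[0,-0.15,-0.07,0],[0,-0.2,-0.07,0]]}}

```text
time: 29.25
ee_pos: [0.4333, 0.0517, 0.21]
tcp_rot: [178.7, -0.0, -179.8]
wrist_force: [0.9, -0.5, 0.2]
opening: 0.0502
grasp_force: 0.0
```

Emit:
{"fn": "arm_command", "kwargs": {"series": [[0,-0.048,0,0],[0.003,-0.096,0,0],[0.006,-0.144,0,0],[0.01,-0.192,0,0],[0.016,-0.24,0,0]], "hand": 0.085}}

```text
time: 29.75
ee_pos: [0.4176, -0.1887, 0.2045]
tcp_rot: [178.7, -0.1, -179.9]
wrist_force: [0.7, 0.1, -0.2]
opening: 0.085
grasp_force: 0.0
```

Emit:
{"fn": "arm_command", "kwargs": {"series": [[0,-0.03,0,0],[0,-0.06,0,0],[0,-0.08,0,0],[0,-0.08,0,0],[0,-0.08,0,0]]}}

```text
time: 30.25
ee_pos: [0.418, -0.2666, 0.2026]
tcp_rot: [178.7, -0.1, -179.9]
wrist_force: [-0.4, 1.1, 1.2]
opening: 0.085
grasp_force: 0.0
```

```bash
cat > look.py <<'E'
from h import *
np.set_printoptions(precision=4,suppress=True)
def look(names):
    C={n:cam(n) for n in("side","top")}
    Z=dict(flask1_mid=.035,flask2_mid=.035,flask3_mid=.03,flask4_mid=.03)
    for t in names:
        for n in C:
            print(t,n,[(np.round(m["location"],1).tolist(),(atz(C[n],m["location"],Z[t])[:2] if t in Z else ''),round(m["confidence"],2)) for m in bot.mark_of(n,t)[:3]])
    o=bot.get_obs(); print(o["time"],o["ee_pos"],o["tcp_rot"])
    return C
E
python3 - <<'E'
from look import *
C=look([f"flask{i}_mid" for i in(1,2,3,4)]+["pin_head","pin_shoulder","deck","bracket_hole"])
a=C["side"]["color"][110:180,190:290]; b=C["top"]["color"][150:300,120:400]
r=lambda a:cv2.resize(a,(400,int(400*a.shape[0]/a.shape[1])),interpolation=cv2.INTER_CUBIC)
a,b=r(a),r(b); H=max(len(a),len(b)); f=lambda x:np.pad(x,((0,H-len(x)),(0,0),(0,0)))
cv2.imwrite("pics/a8.png",np.hstack([f(a),f(b)]))
E
```

```text
flask1_mid side [([238.8, 320.9], array([ 0.4293, -0.4032]), 0.61)]
flask1_mid top []
flask2_mid side [([279.4, 281.0], array([ 0.5429, -0.3061]), 0.74)]
flask2_mid top [([121.1, 225.6], array([0.4323, 0.2714]), 0.63), ([311.0, 183.9], array([ 0.5552, -0.3039]), 0.43)]
flask3_mid side [([303.8, 317.8], array([ 0.5774, -0.418 ]), 0.76)]
flask3_mid top []
flask4_mid side [([227.9, 276.1], array([ 0.42  , -0.2631]), 0.94)]
flask4_mid top [([229.9, 183.7], array([ 0.5593, -0.0561]), 0.35)]
pin_head side [([279.2, 280.8], '', 0.36)]
pin_head top [([116.7, 221.7], '', 0.71), ([193.7, 214.3], '', 0.48), ([119.3, 224.3], '', 0.38)]
pin_shoulder side []
pin_shoulder top [([123.9, 224.3], '', 0.42)]
deck side [([257.6, 145.9], '', 0.83)]
deck top [([127.9, 174.6], '', 0.91)]
bracket_hole side []
bracket_hole top [([119.0, 225.6], '', 0.77)]
31.15 [ 0.4182 -0.2667  0.203 ] [ 178.742    -0.0795 -179.8777]
```

View pics/a8.png

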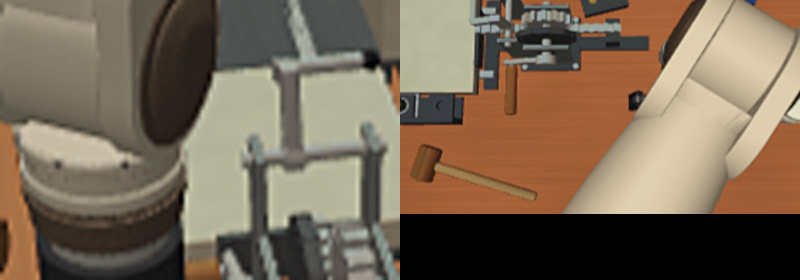

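Emit:
{"fn": "arm_command", "kwargs": {"series": [[0,0,0.045,0],[0,-0.001,0.09,0],[0,-0.002,0.135,0],[0,-0.003,0.165,0],[0,-0.003,0.181,0]]}}

```text
time: 31.65
ee_pos: [0.4165, -0.2648, 0.0188]
tcp_rot: [178.6, -0.3, -179.9]
wrist_force: [0.2, -0.5, -0.3]
opening: 0.0851
grasp_force: 0.0
```

Emit:
{"fn": "arm_command", "kwargs": {"series": [[0,0,0,0],[0,0,0,0],[0,0,0,0],[0,0,0,0],[0,0,0,0]], "hand": 0.0, "grip_force": 50}}

```text
time: 32.15
ee_pos: [0.4189, -0.2663, 0.0237]
tcp_rot: [178.8, 0.1, -179.9]
wrist_force: [-0.2, 0.5, 7.3]
opening: 0.049
grasp_force: 52.5
```

Emit:
{"fn": "arm_command", "kwargs": {"series": [[0,0,0,0],[0,0,-0.03,0],[0,0,-0.07,0],[0,0,-0.11,0],[0,0,-0.15,0]]}}

```text
time: 32.65
ee_pos: [0.4179, -0.2689, 0.1738]
tcp_rot: [178.8, -0.1, -179.9]
wrist_force: [0.4, 0.4, -2.2]
opening: 0.0492
grasp_force: 52.7
```

```bash
python3 o.py
python3 - <<'E'
from h import *
c=cam("side"); print(bot.mark_of("side","flask4_mid")[:2], bot.mark_of("side","deck")[:1])
for y in(.223,.230,.236): print(y,proj(c,(.576,y,.08)),proj(cam("top"),(.576,y,.08)))
E
```

```text
time 32.65
q [-33.3323, -2.3266, -3.748, 89.3204, 1.0003, -33.4636]
ee_pos [0.4179, -0.2689, 0.1738]
tcp_rot [178.7565, -0.0673, -179.8744]
wrist_force [0.4128, 0.3598, -2.1535]
opening 0.0492
[{'location': [225.4, 235.0], 'confidence': 0.74}] [{'location': [259.7, 147.0], 'confidence': 0.66}]
0.223 [257.58416621 146.31513543] [134.43834014 175.5982695 ]
0.23 [257.23794328 145.13730884] [132.10140036 175.62292198]
0.236 [256.94303847 144.13404212] [130.09914601 175.64405836]
```

Emit:
{"fn": "arm_command", "kwargs": {"series": [[0,0.044,-0.01,0],[0,0.088,-0.015,0],[0,0.132,-0.015,0],[0,0.176,-0.015,0],[0,0.22,-0.015,0]]}}

```text
time: 33.45
ee_pos: [0.4167, -0.0478, 0.1902]
tcp_rot: [178.7, -0.2, -179.9]
wrist_force: [-0.3, 0.3, -2.2]
opening: 0.049
grasp_force: 53.1
```

Emit:
{"fn": "arm_command", "kwargs": {"series": [[0,0.044,0,0],[0,0.088,0,0],[0,0.132,0,0],[0,0.176,0,0],[-0.002,0.219,0,0]]}}

```text
time: 33.95
ee_pos: [0.4181, 0.1713, 0.1951]
tcp_rot: [178.8, -0.2, -179.9]
wrist_force: [2.2, -0.4, -2.7]
opening: 0.049
grasp_force: 53.1
```

Emit:
{"fn": "arm_command", "kwargs": {"series": [[-0.042,0.023,0,0],[-0.084,0.046,0,0],[-0.126,0.069,0,0],[-0.168,0.092,0,0],[-0.211,0.115,0,0]]}}

```text
time: 34.45
ee_pos: [0.6309, 0.2859, 0.1965]
tcp_rot: [178.8, -0.2, -179.9]
wrist_force: [0.4, 0.3, -0.9]
opening: 0.049
grasp_force: 53.3
```

Emit:
{"fn": "arm_command", "kwargs": {"series": [[0,0,0.02,0],[0,0,0.04,0],[0,0,0.06,0],[0,0,0.07,0],[0,0,0.07,0]]}}

```text
time: 34.95
ee_pos: [0.6286, 0.286, 0.1258]
tcp_rot: [178.9, -0.3, -179.9]
wrist_force: [-0.2, 0.3, -2.1]
opening: 0.0487
grasp_force: 53.4
```

```bash
python3 snap.py a9 side 190 330 90 190 5; python3 o.py
```

```text
35.0 [0.6292 0.2862 0.1278] [ 178.8    -0.19 -179.88] [ 0.3 -0.3 -2.1] 0.0489
time 35.0
q [23.9754, 23.722, 21.1088, 87.0733, 1.1782, 23.8586]
ee_pos [0.6292, 0.2862, 0.1278]
tcp_rot [178.7957, -0.1898, -179.8779]
wrist_force [0.3145, -0.3443, -2.1215]
opening 0.0489
```

View pics/a9.png

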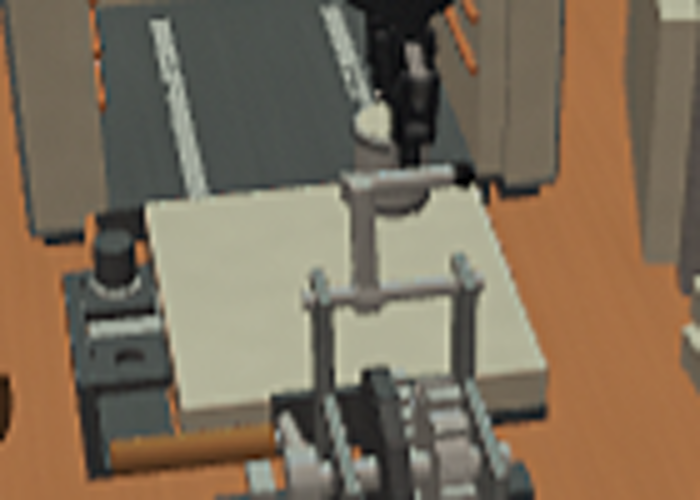

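Emit:
{"fn": "arm_command", "kwargs": {"series": [[0,0,0.008,0],[0,0,0.016,0],[0,0,0.023,0],[0,0,0.025,0],[0,0,0.025,0]]}}

```text
time: 35.5
ee_pos: [0.6298, 0.2871, 0.1039]
tcp_rot: [178.7, -0.1, -179.9]
wrist_force: [0.1, -0.2, -2.7]
opening: 0.0492
grasp_force: 53.4
```

Emit:
{"fn": "arm_command", "kwargs": {"series": [[0,0,0,0],[0,0,0,0],[0,0,0,0],[0,0,0,0],[0,0,-0.01,0]], "hand": 0.08}}

```text
time: 36.0
ee_pos: [0.6293, 0.2866, 0.1127]
tcp_rot: [178.8, -0.2, -179.9]
wrist_force: [-0.2, -0.1, -0.5]
opening: 0.0796
grasp_force: 0.0
```

Emit:
{"fn": "arm_command", "kwargs": {"series": [[0,0,-0.025,0],[0,0,-0.05,0],[0,0,-0.08,0],[0,0,-0.1,0],[0.01,-0.005,-0.11,0]]}}

```text
time: 36.5
ee_pos: [0.6207, 0.2797, 0.2261]
tcp_rot: [178.7, 0.1, -179.9]
wrist_force: [0.3, -0.1, 0.7]
opening: 0.08
grasp_force: 0.0
```

Emit:
{"fn": "arm_command", "kwargs": {"series": [[0.04,-0.022,0,0],[0.08,-0.044,0,0],[0.12,-0.066,0,0],[0.16,-0.088,0,0],[0.2,-0.11,0,0]]}}

```text
time: 37.0
ee_pos: [0.4177, 0.1678, 0.2208]
tcp_rot: [178.8, -0.1, -179.9]
wrist_force: [-0.1, -0.4, 1.5]
opening: 0.0796
grasp_force: 0.0
```

Emit:
{"fn": "arm_command", "kwargs": {"series": [[0,-0.048,0,0],[0,-0.096,0,0],[0,-0.144,0,0],[0,-0.192,0,0],[0,-0.24,0,0]]}}

```text
time: 37.5
ee_pos: [0.4194, -0.0726, 0.2161]
tcp_rot: [178.7, -0.0, -179.9]
wrist_force: [1.7, 0.7, 0.6]
opening: 0.0799
grasp_force: 0.0
```

Emit:
{"fn": "arm_command", "kwargs": {"series": [[-0.01,-0.048,0,0],[-0.02,-0.096,0,0],[-0.03,-0.144,0,0],[-0.05,-0.185,0,0],[-0.08,-0.21,0,0]], "hand": 0.085}}

```text
time: 38.0
ee_pos: [0.5, -0.2835, 0.2115]
tcp_rot: [178.8, -0.1, 179.9]
wrist_force: [-0.1, 1.0, 1.3]
opening: 0.0847
grasp_force: 0.0
```

Run:
```python
from look import *
look([f"flask{i}_mid" for i in(1,2,3,4)])
```

```text
flask1_mid side [([241.9, 319.8], array([ 0.4366, -0.4016]), 0.79)]
flask1_mid top []
flask2_mid side [([278.4, 279.5], array([ 0.5414, -0.301 ]), 0.79), ([239.1, 319.5], array([ 0.4304, -0.3996]), 0.48), ([336.8, 274.5], array([ 0.6873, -0.3112]), 0.4)]
flask2_mid top []
flask3_mid side [([302.8, 318.1], array([ 0.575 , -0.4184]), 0.68)]
flask3_mid top [([391.1, 218.9], array([ 0.447 , -0.5399]), 0.49)]
flask4_mid side []
flask4_mid top [([109.1, 156.4], array([0.6511, 0.3263]), 0.66)]
38.5 [ 0.5009 -0.28    0.2125] [ 178.7861   -0.0075 -179.8348]
```

Emit:
{"fn": "arm_command", "kwargs": {"series": [[-0.025,-0.012,0.01,0],[-0.046,-0.024,0.03,0],[-0.046,-0.025,0.05,0],[-0.046,-0.025,0.07,0],[-0.046,-0.025,0.085,0]]}}

```text
time: 39.0
ee_pos: [0.5468, -0.3032, 0.1249]
tcp_rot: [178.7, -0.1, -179.9]
wrist_force: [0.8, -0.3, -0.2]
opening: 0.0851
grasp_force: 0.0
```

Emit:
{"fn": "arm_command", "kwargs": {"series": [[0,0,0.025,0],[0,-0.001,0.05,0],[0,-0.0015,0.075,0],[0,-0.002,0.095,0],[0,-0.002,0.102,0]]}}

```text
time: 39.5
ee_pos: [0.5459, -0.3027, 0.0222]
tcp_rot: [178.7, -0.2, -179.9]
wrist_force: [-0.4, 0.1, 0.2]
opening: 0.0849
grasp_force: 0.0
```

Emit:
{"fn": "arm_command", "kwargs": {"series": [[0,0,0,0],[0,0,0,0],[0,0,0,0],[0,0,0,0],[0,0,0,0]], "hand": 0.0, "grip_force": 60}}

```text
time: 40.0
ee_pos: [0.5478, -0.3039, 0.0257]
tcp_rot: [178.8, 0.0, -179.9]
wrist_force: [-1.2, 0.1, 6.2]
opening: 0.0605
grasp_force: 66.2
```

Emit:
{"fn": "arm_command", "kwargs": {"series": [[0,0,0,0],[0,0,-0.03,0],[0,0,-0.07,0],[0,0,-0.12,0],[0,0,-0.165,0]]}}

```text
time: 40.5
ee_pos: [0.5469, -0.3069, 0.1908]
tcp_rot: [178.7, -0.1, -179.9]
wrist_force: [2.2, -0.8, -3.4]
opening: 0.0611
grasp_force: 66.7
```

```bash
python3 o.py
python3 - <<'E'
from look import *
look([f"flask{i}_mid" for i in(1,2,3)])
E
```

```text
time 40.5
q [-29.7762, 15.9363, 18.1481, 92.9182, 1.0542, -29.9082]
ee_pos [0.5469, -0.3069, 0.1908]
tcp_rot [178.734, -0.0867, -179.8736]
wrist_force [2.1789, -0.8182, -3.4467]
opening 0.0611
flask1_mid side [([239.5, 320.7], array([ 0.4309, -0.403 ]), 0.9)]
flask1_mid top []
flask2_mid side [([280.3, 236.3], array([ 0.5759, -0.1537]), 0.55)]
flask2_mid top []
flask3_mid side [([300.3, 319.6], array([ 0.5684, -0.4213]), 0.61), ([180.4, 177.9], array([0.3181, 0.1665]), 0.51)]
flask3_mid top [([168.7, 151.2], array([0.6657, 0.1376]), 0.37)]
40.9 [ 0.5465 -0.3067  0.1865] [ 178.6379   -0.2602 -179.8734]
```

Emit:
{"fn": "arm_command", "kwargs": {"series": [[0.025,0.043,-0.005,0],[0.05,0.086,-0.01,0],[0.075,0.129,-0.01,0],[0.1,0.172,-0.01,0],[0.125,0.215,-0.01,0]]}}

```text
time: 41.4
ee_pos: [0.42, -0.0911, 0.2024]
tcp_rot: [178.7, -0.2, -179.9]
wrist_force: [0.7, 1.5, -3.7]
opening: 0.0608
grasp_force: 67.0
```

Emit:
{"fn": "arm_command", "kwargs": {"series": [[0,0.048,0,0],[0,0.096,0,0],[0,0.144,0,0],[0,0.192,0,0],[0,0.24,0,0]]}}

```text
time: 41.9
ee_pos: [0.4203, 0.1491, 0.2081]
tcp_rot: [178.8, -0.1, -179.9]
wrist_force: [1.6, -0.4, -4.4]
opening: 0.0607
grasp_force: 67.2
```

Emit:
{"fn": "arm_command", "kwargs": {"series": [[-0.035,0.027,0,0],[-0.08,0.027,0,0],[-0.125,0.027,0,0],[-0.17,0.027,0,0],[-0.21,0.027,0,0]]}}

```text
time: 42.4
ee_pos: [0.6327, 0.1747, 0.2072]
tcp_rot: [178.8, -0.2, -179.9]
wrist_force: [0.5, 0.0, -3.9]
opening: 0.0608
grasp_force: 67.6
```

Emit:
{"fn": "arm_command", "kwargs": {"series": [[0,0,0.02,0],[0,0,0.04,0],[0,-0.001,0.06,0],[0,-0.001,0.075,0],[0,-0.001,0.075,0]]}}

```text
time: 42.9
ee_pos: [0.6296, 0.175, 0.1307]
tcp_rot: [178.8, -0.4, -179.9]
wrist_force: [-0.5, -0.6, -4.2]
opening: 0.061
grasp_force: 67.8
```

```bash
python3 o.py
```

```text
time 42.9
q [14.9994, 18.5891, 14.8069, 86.2827, 1.2314, 14.8788]
ee_pos [0.6296, 0.175, 0.1307]
tcp_rot [178.8265, -0.3789, -179.8762]
wrist_force [-0.4745, -0.6037, -4.2191]
opening 0.061
```

Emit:
{"fn": "arm_command", "kwargs": {"series": [[0,0,0.01,0],[0,0,0.018,0],[0,0,0.025,0],[0,0,0.0275,0],[0,0,0.0275,0]]}}

```text
time: 43.4
ee_pos: [0.6309, 0.176, 0.1065]
tcp_rot: [178.8, -0.1, -179.9]
wrist_force: [0.7, 0.0, -4.6]
opening: 0.0612
grasp_force: 67.8
```

Emit:
{"fn": "arm_command", "kwargs": {"series": [[0,0,0,0],[0,0,0,0],[0,0,0,0],[0,0,0,0],[0,0,-0.01,0]], "hand": 0.083}}

```text
time: 43.9
ee_pos: [0.6305, 0.1756, 0.116]
tcp_rot: [178.8, -0.2, -179.9]
wrist_force: [-0.6, 0.1, -0.2]
opening: 0.0832
grasp_force: 0.0
```

Emit:
{"fn": "arm_command", "kwargs": {"series": [[0,0.0005,-0.025,0],[0,0.001,-0.05,0],[0,0.0015,-0.08,0],[0,0.002,-0.1,0],[0.01,0.002,-0.11,0]]}}

```text
time: 44.4
ee_pos: [0.622, 0.1754, 0.2294]
tcp_rot: [178.7, 0.1, -179.9]
wrist_force: [0.6, 0.5, -0.2]
opening: 0.0827
grasp_force: 0.0
```

Emit:
{"fn": "arm_command", "kwargs": {"series": [[0.04,0,0,0],[0.08,0,0,0],[0.12,0,0,0],[0.16,0,0,0],[0.2,0,0,0]]}}

```text
time: 44.9
ee_pos: [0.4189, 0.1746, 0.2267]
tcp_rot: [178.7, -0.1, -179.9]
wrist_force: [-0.2, -0.2, 0.9]
opening: 0.0834
grasp_force: 0.0
```

Emit:
{"fn": "arm_command", "kwargs": {"series": [[0,-0.048,0,0],[0,-0.096,0,0],[0,-0.144,0,0],[0,-0.192,0,0],[0,-0.24,0,0]]}}

```text
time: 45.4
ee_pos: [0.4206, -0.0665, 0.2218]
tcp_rot: [178.7, -0.0, -179.8]
wrist_force: [1.1, 0.0, -0.0]
opening: 0.0832
grasp_force: 0.0
```

Run:
```python
from look import *
C=look([f"flask{i}_mid" for i in(1,3)])
a=C["side"]["color"][90:190,190:330];b=C["top"]["color"][130:250,70:180]
r=lambda a:cv2.resize(a,(400,int(400*a.shape[0]/a.shape[1])),interpolation=cv2.INTER_CUBIC)
a,b=r(a),r(b); H=max(len(a),len(b)); f=lambda x:np.pad(x,((0,H-len(x)),(0,0),(0,0)))
cv2.imwrite("pics/b1.png",np.hstack([f(a),f(b)]))
```

```text
flask1_mid side [([237.7, 322.0], array([ 0.4264, -0.4057]), 0.6)]
flask1_mid top [([347.6, 228.6], array([ 0.4186, -0.4075]), 0.86), ([128.5, 177.3], array([0.5816, 0.2581]), 0.43)]
flask3_mid side [([302.3, 318.4], array([ 0.5737, -0.4189]), 0.94)]
flask3_mid top [([347.1, 179.8], array([ 0.568 , -0.4153]), 0.7), ([139.3, 261.9], array([0.3245, 0.2117]), 0.64)]
45.7 [ 0.4214 -0.0642  0.2218] [ 178.7288   -0.0827 -179.8462]
```

View pics/b1.png

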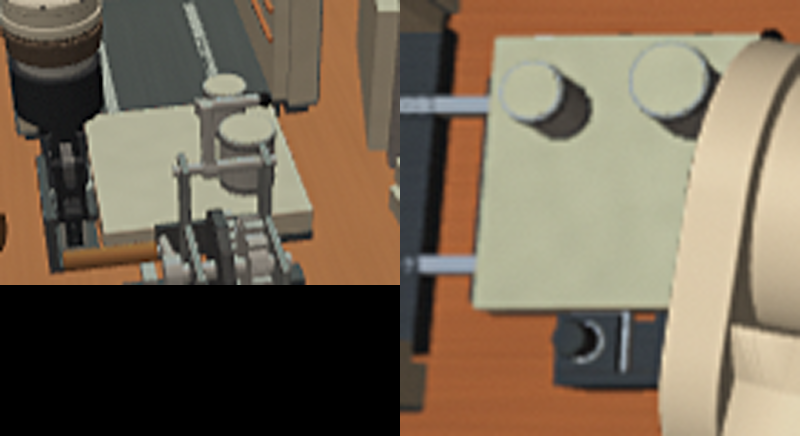

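Emit:
{"fn": "arm_command", "kwargs": {"series": [[0,-0.048,0,0],[-0.001,-0.096,0,0],[-0.002,-0.144,0,0],[-0.003,-0.192,0,0],[-0.004,-0.24,0,0]], "hand": 0.085}}

```text
time: 46.2
ee_pos: [0.427, -0.3051, 0.2167]
tcp_rot: [178.7, -0.1, -179.7]
wrist_force: [1.1, 0.2, 0.8]
opening: 0.0848
grasp_force: 0.0
```

Emit:
{"fn": "arm_command", "kwargs": {"series": [[-0.001,-0.04,0,0],[-0.002,-0.08,0,0],[-0.002,-0.101,0.02,0],[-0.002,-0.101,0.05,0],[-0.002,-0.102,0.085,0]]}}

```text
time: 46.7
ee_pos: [0.4299, -0.4043, 0.1288]
tcp_rot: [178.8, -0.0, -179.8]
wrist_force: [-0.0, -0.5, 0.3]
opening: 0.0851
grasp_force: 0.0
```

Run:
```python
from look import *
look(["flask1_mid"])
```

```text
flask1_mid side [([237.9, 317.4], array([ 0.4285, -0.3935]), 0.9)]
flask1_mid top [([345.9, 223.8], array([ 0.4329, -0.4032]), 0.52)]
46.9 [ 0.4292 -0.4036  0.13  ] [ 178.7073   -0.1071 -179.7475]
```

Emit:
{"fn": "arm_command", "kwargs": {"series": [[0,0,0.025,0],[0,0,0.05,0],[0,0,0.075,0],[0,0,0.097,0],[0,0,0.104,0]]}}

```text
time: 47.4
ee_pos: [0.4289, -0.4022, 0.0257]
tcp_rot: [178.7, -0.1, -179.8]
wrist_force: [-0.2, 0.8, 0.3]
opening: 0.0848
grasp_force: 0.0
```

Emit:
{"fn": "arm_command", "kwargs": {"series": [[0,0,0,0],[0,0,0,0],[0,0,0,0],[0,0,0,0],[0,0,0,0]], "hand": 0.0, "grip_force": 60}}

```text
time: 47.9
ee_pos: [0.4295, -0.4035, 0.0281]
tcp_rot: [178.9, 0.1, -179.9]
wrist_force: [0.5, 2.0, 8.1]
opening: 0.0609
grasp_force: 66.0
```

Emit:
{"fn": "arm_command", "kwargs": {"series": [[0,0,0,0],[0,0,-0.03,0],[0,0,-0.07,0],[0,0,-0.12,0],[0,0,-0.165,0]]}}

```text
time: 48.4
ee_pos: [0.4283, -0.4063, 0.1934]
tcp_rot: [178.8, -0.0, -179.9]
wrist_force: [0.9, -2.1, -3.0]
opening: 0.0609
grasp_force: 66.4
```

Emit:
{"fn": "arm_command", "kwargs": {"series": [[0,0.046,-0.005,0],[0,0.092,-0.01,0],[0,0.138,-0.01,0],[0,0.184,-0.01,0],[0.005,0.23,-0.01,0]]}}

```text
time: 48.9
ee_pos: [0.4229, -0.1751, 0.2062]
tcp_rot: [178.8, -0.0, -179.9]
wrist_force: [0.9, 1.3, -2.7]
opening: 0.0608
grasp_force: 67.0
```

```bash
python3 o.py
```

```text
time 48.9
q [-23.1928, -7.5681, -5.0306, 93.0334, 1.1291, -23.304]
ee_pos [0.4229, -0.1751, 0.2062]
tcp_rot [178.7668, -0.0088, -179.8936]
wrist_force [0.9426, 1.3238, -2.668]
opening 0.0608
```

Emit:
{"fn": "arm_command", "kwargs": {"series": [[0,0.048,0,0],[0,0.096,0,0],[0,0.144,0,0],[0,0.192,0,0],[0,0.24,0,0]]}}

```text
time: 49.4
ee_pos: [0.4221, 0.0651, 0.2118]
tcp_rot: [178.7, 0.0, -179.9]
wrist_force: [1.5, -0.5, -3.8]
opening: 0.0607
grasp_force: 67.0
```

Emit:
{"fn": "arm_command", "kwargs": {"series": [[-0.02,0.044,0,0],[-0.04,0.088,0,0],[-0.06,0.132,0,0],[-0.08,0.176,0,0],[-0.098,0.22,0,0]]}}

```text
time: 49.9
ee_pos: [0.5205, 0.2855, 0.2162]
tcp_rot: [178.7, -0.0, -179.9]
wrist_force: [1.6, -0.0, -2.5]
opening: 0.061
grasp_force: 67.1
```

Emit:
{"fn": "arm_command", "kwargs": {"series": [[0,0,0.02,0],[0,0,0.04,0],[0,-0.001,0.06,0],[0,-0.001,0.075,0],[0,-0.001,0.075,0]]}}

```text
time: 50.4
ee_pos: [0.519, 0.2836, 0.1385]
tcp_rot: [178.8, -0.2, -179.9]
wrist_force: [0.3, -0.1, -4.0]
opening: 0.0608
grasp_force: 67.3
```

```bash
python3 o.py
```

```text
time 50.4
q [28.0998, 9.4363, 4.7243, 84.948, 1.1439, 27.9873]
ee_pos [0.519, 0.2836, 0.1385]
tcp_rot [178.8303, -0.2365, -179.8817]
wrist_force [0.2971, -0.14, -3.9541]
opening 0.0608
```

Emit:
{"fn": "arm_command", "kwargs": {"series": [[0,0,0.012,0],[0,0,0.022,0],[0,0,0.029,0],[0,0,0.032,0],[0,0,0.032,0]]}}

```text
time: 50.9
ee_pos: [0.5199, 0.2847, 0.1086]
tcp_rot: [178.7, -0.1, -179.9]
wrist_force: [-0.6, 0.7, -4.1]
opening: 0.0611
grasp_force: 67.1
```

Emit:
{"fn": "arm_command", "kwargs": {"series": [[0,0,0,0],[0,0,0,0],[0,0,0,0],[0,0,0,0],[0,0,-0.01,0]], "hand": 0.083}}

```text
time: 51.4
ee_pos: [0.5193, 0.2842, 0.1176]
tcp_rot: [178.8, -0.2, -179.9]
wrist_force: [0.5, 0.2, -0.3]
opening: 0.0828
grasp_force: 0.0
```

Emit:
{"fn": "arm_command", "kwargs": {"series": [[0,0.0005,-0.025,0],[0,0.001,-0.05,0],[0,0.0015,-0.08,0],[0,0.002,-0.1,0],[0.005,-0.005,-0.11,0]]}}

```text
time: 51.9
ee_pos: [0.5156, 0.2776, 0.2308]
tcp_rot: [178.7, 0.1, -179.8]
wrist_force: [0.1, 0.1, -0.3]
opening: 0.0831
grasp_force: 0.0
```

Emit:
{"fn": "arm_command", "kwargs": {"series": [[0.022,-0.04,0,0],[0.045,-0.08,0,0],[0.068,-0.12,0,0],[0.09,-0.16,0,0],[0.098,-0.2,0,0]]}}

```text
time: 52.4
ee_pos: [0.4151, 0.0755, 0.224]
tcp_rot: [178.7, -0.1, -179.8]
wrist_force: [1.8, -0.3, 1.2]
opening: 0.083
grasp_force: 0.0
```

Emit:
{"fn": "arm_command", "kwargs": {"series": [[0,-0.048,0,0],[0,-0.096,0,0],[0,-0.144,0,0],[0,-0.192,0,0],[0,-0.24,0,0]]}}

```text
time: 52.9
ee_pos: [0.4169, -0.1649, 0.2187]
tcp_rot: [178.7, -0.1, -179.9]
wrist_force: [1.7, 0.5, 0.3]
opening: 0.0827
grasp_force: 0.0
```

Run:
```python
from look import *
C=look([f"flask{i}_mid" for i in(1,3)])
for t in("punchbox1","punchbox2"):
  for n in C: print(t,n,[(atz(C[n],m["location"],0)[:2],round(m["confidence"],2)) for m in bot.mark_of(n,t)[:3]])
for n in C: print(n,[(np.round(m["location"],1),round(m["confidence"],2)) for m in bot.find_in(n,"flask1_mid")+bot.find_in(n,"flask3_mid")])
```

```text
flask1_mid side [([238.7, 137.0], array([0.5301, 0.3599]), 0.74)]
flask1_mid top [([121.5, 193.7], array([0.5302, 0.2767]), 0.77)]
flask3_mid side [([302.6, 317.4], array([ 0.575 , -0.4164]), 0.72), ([196.7, 322.8], array([ 0.3345, -0.3872]), 0.36)]
flask3_mid top [([350.0, 181.3], array([ 0.5632, -0.4239]), 0.71), ([260.2, 141.6], array([ 0.6935, -0.1504]), 0.35)]
53.2 [ 0.4176 -0.1623  0.2187] [ 178.7235   -0.0895 -179.8556]
punchbox1 side [(array([ 0.6861, -0.4318]), 0.92), (array([ 0.7041, -0.2807]), 0.59)]
punchbox1 top [(array([ 0.7073, -0.27  ]), 0.97), (array([ 0.6776, -0.4248]), 0.96), (array([0.3149, 0.2145]), 0.16)]
punchbox2 side [(array([ 0.6861, -0.4318]), 0.92), (array([ 0.7041, -0.2807]), 0.59)]
punchbox2 top [(array([ 0.7073, -0.27  ]), 0.97), (array([ 0.6776, -0.4248]), 0.96), (array([0.3149, 0.2145]), 0.16)]
side [(array([238.2, 135.3]), 0.81), (array([196.2, 313.6]), 0.69), (array([301.2, 316.8]), 0.64), (array([264. , 130.5]), 0.52)]
top [(array([121.8, 191.7]), 0.65), (array([352. , 145.9]), 0.4), (array([350.5, 178.3]), 0.72), (array([136.2, 182.4]), 0.36)]
```

Emit:
{"fn": "arm_command", "kwargs": {"series": [[-0.022,-0.038,0,0],[-0.044,-0.076,0,0],[-0.066,-0.114,0,0],[-0.088,-0.152,0,0],[-0.11,-0.19,0,0]], "hand": 0.085}}

```text
time: 54.1
ee_pos: [0.5292, -0.3541, 0.2142]
tcp_rot: [178.7, -0.1, -179.9]
wrist_force: [0.8, 0.7, -0.1]
opening: 0.085
grasp_force: 0.0
```

Emit:
{"fn": "arm_command", "kwargs": {"series": [[-0.02,-0.034,0,0],[-0.041,-0.068,0,0],[-0.041,-0.069,0.03,0],[-0.041,-0.07,0.06,0],[-0.041,-0.07,0.085,0]]}}

```text
time: 54.6
ee_pos: [0.5695, -0.4209, 0.125]
tcp_rot: [178.7, -0.2, -179.9]
wrist_force: [-0.2, -0.0, -0.2]
opening: 0.0849
grasp_force: 0.0
```

Run:
```python
from look import *
look(["flask3_mid"])
```

```text
flask3_mid side [([302.7, 318.7], array([ 0.5744, -0.4199]), 0.87), ([336.3, 274.6], array([ 0.6877, -0.3072]), 0.29)]
flask3_mid top []
54.8 [ 0.5694 -0.4204  0.1283] [ 178.7256   -0.1007 -179.8612]
```

Emit:
{"fn": "arm_command", "kwargs": {"series": [[0,0,0.025,0],[0,-0.001,0.05,0],[0,-0.0015,0.075,0],[0,-0.002,0.097,0],[-0.001,-0.002,0.104,0]]}}

```text
time: 55.3
ee_pos: [0.5702, -0.4203, 0.0237]
tcp_rot: [178.7, -0.1, -179.9]
wrist_force: [-0.1, 0.6, 0.3]
opening: 0.0849
grasp_force: 0.0
```

Emit:
{"fn": "arm_command", "kwargs": {"series": [[0,0,0,0],[0,0,0,0],[0,0,0,0],[0,0,0,0],[0,0,0,0]], "hand": 0.0, "grip_force": 50}}

```text
time: 55.8
ee_pos: [0.5714, -0.4212, 0.0267]
tcp_rot: [178.9, 0.1, -179.9]
wrist_force: [-0.3, 1.6, 6.1]
opening: 0.0491
grasp_force: 52.6
```

Emit:
{"fn": "arm_command", "kwargs": {"series": [[0,0,0,0],[0,0,-0.03,0],[0,0,-0.07,0],[0,0,-0.12,0],[0,0,-0.165,0]]}}

```text
time: 56.3
ee_pos: [0.5703, -0.424, 0.192]
tcp_rot: [178.8, -0.0, -179.9]
wrist_force: [1.3, -1.4, -1.5]
opening: 0.0487
grasp_force: 52.5
```

Emit:
{"fn": "arm_command", "kwargs": {"series": [[0.025,0.042,-0.005,0],[0.05,0.084,-0.01,0],[0.075,0.126,-0.01,0],[0.1,0.168,-0.01,0],[0.125,0.21,-0.01,0]]}}

```text
time: 56.8
ee_pos: [0.4439, -0.2132, 0.2043]
tcp_rot: [178.8, -0.0, -179.9]
wrist_force: [0.2, 0.4, -1.9]
opening: 0.0488
grasp_force: 52.7
```

```bash
python3 o.py
```

```text
time 56.8
q [-26.2876, -2.8269, -0.8496, 92.5264, 1.0935, -26.3943]
ee_pos [0.4439, -0.2132, 0.2043]
tcp_rot [178.7763, -0.0058, -179.8985]
wrist_force [0.2442, 0.4336, -1.8988]
opening 0.0488
```

Emit:
{"fn": "arm_command", "kwargs": {"series": [[0.008,0.047,0,0],[0.016,0.094,0,0],[0.024,0.141,0,0],[0.024,0.188,0,0],[0.024,0.235,0,0]]}}

```text
time: 57.3
ee_pos: [0.4201, 0.0219, 0.2101]
tcp_rot: [178.7, 0.1, -179.9]
wrist_force: [0.8, -0.4, -1.9]
opening: 0.049
grasp_force: 52.6
```

Emit:
{"fn": "arm_command", "kwargs": {"series": [[0,0.048,0,0],[0,0.096,0,0],[0,0.143,0,0],[-0.042,0.155,0,0],[-0.09,0.155,0,0]]}}

```text
time: 57.8
ee_pos: [0.5105, 0.1786, 0.2138]
tcp_rot: [178.7, 0.1, -179.6]
wrist_force: [0.0, 0.6, -0.9]
opening: 0.0483
grasp_force: 52.8
```

Emit:
{"fn": "arm_command", "kwargs": {"series": [[-0.011,0,0.02,0],[-0.011,0,0.04,0],[-0.011,-0.001,0.06,0],[-0.011,-0.001,0.075,0],[-0.011,-0.001,0.075,0]]}}

```text
time: 58.3
ee_pos: [0.5216, 0.1764, 0.1397]
tcp_rot: [178.6, 0.1, -179.9]
wrist_force: [-3.6, -0.4, 7.2]
opening: 0.0489
grasp_force: 56.6
```

```bash
python3 o.py
```

```text
time 58.3
q [18.0333, 3.6264, -1.4971, 84.3301, 1.2612, 17.9121]
ee_pos [0.5216, 0.1764, 0.1397]
tcp_rot [178.6319, 0.132, -179.8744]
wrist_force [-3.6332, -0.355, 7.2257]
opening 0.0489
```

Emit:
{"fn": "arm_command", "kwargs": {"series": [[0,0,-0.004,0],[0,0,-0.004,0],[0,0,-0.004,0],[0,0,-0.004,0],[0,0,-0.004,0]]}}

```text
time: 58.8
ee_pos: [0.5211, 0.176, 0.1407]
tcp_rot: [178.8, -0.1, -179.9]
wrist_force: [-0.5, -0.6, -2.6]
opening: 0.0487
grasp_force: 52.6
```

```bash
python3 o.py; python3 snap.py b2 side 190 330 90 190 5.7
```

```text
time 58.8
q [18.0324, 3.8022, -1.1966, 84.7182, 1.2153, 17.9151]
ee_pos [0.5211, 0.176, 0.1407]
tcp_rot [178.7565, -0.1045, -179.8786]
wrist_force [-0.4569, -0.6204, -2.6319]
opening 0.0487
58.85 [0.5211 0.176  0.1408] [ 1.7875e+02 -1.0000e-01 -1.7988e+02] [-0.8 -0.3 -2.9] 0.0487
```

View pics/b2.png

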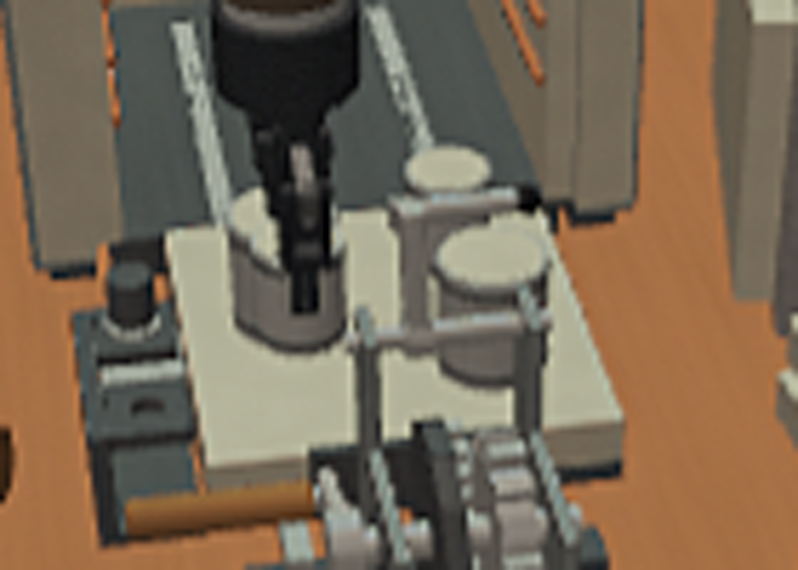

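Emit:
{"fn": "arm_command", "kwargs": {"series": [[0,0,0.002,0],[0,0,0.004,0],[0,0,0.006,0],[0,0,0.006,0],[0,0,0.006,0]]}}

```text
time: 59.35
ee_pos: [0.5218, 0.1762, 0.139]
tcp_rot: [178.6, 0.2, -179.9]
wrist_force: [-8.5, -6.1, 24.5]
opening: 0.0486
grasp_force: 68.7
```

Emit:
{"fn": "arm_command", "kwargs": {"series": [[0,0,0.002,0],[0,0,0.004,0],[0,0,0.006,0],[0,0,0.006,0],[0,0,0.006,0]]}}

```text
time: 59.85
ee_pos: [0.5233, 0.1773, 0.1381]
tcp_rot: [178.4, 0.6, -179.9]
wrist_force: [-14.1, -8.9, 52.8]
opening: 0.0489
grasp_force: 83.6
```

Emit:
{"fn": "arm_command", "kwargs": {"series": [[0,0,-0.012,0],[0,0,-0.025,0],[0,0,-0.04,0],[0,0,-0.06,0],[0,0,-0.08,0]]}}

```text
time: 60.35
ee_pos: [0.5211, 0.1744, 0.2094]
tcp_rot: [178.8, -0.2, -179.9]
wrist_force: [-0.0, -0.7, -2.0]
opening: 0.0487
grasp_force: 52.6
```

Emit:
{"fn": "arm_command", "kwargs": {"series": [[0.03,-0.03,0,0],[0.06,-0.06,0,0],[0.09,-0.09,0,0],[0.1,-0.13,0,0],[0.1,-0.17,0,0]]}}

```text
time: 60.85
ee_pos: [0.4202, 0.0034, 0.206]
tcp_rot: [178.7, -0.1, -179.8]
wrist_force: [1.0, -0.4, -1.1]
opening: 0.0491
grasp_force: 52.8
```

Run:
```python
from look import *
C=look(["deck"])
for i,h in((1,.115),(2,.115),(3,.11),(4,.11)):
    for n in C: print(i,n,[(np.round(m["location"],1),atz(C[n],m["location"],h)[:2],round(m["confidence"],2)) for m in bot.mark_of(n,f"flask{i}_mid")[:3]])
a=C["side"]["color"][100:180,200:310];b=C["top"]["color"][130:240,75:180]
r=lambda a:cv2.resize(a,(400,int(400*a.shape[0]/a.shape[1])),interpolation=cv2.INTER_CUBIC)
a,b=r(a),r(b); H=max(len(a),len(b)); f=lambda x:np.pad(x,((0,H-len(x)),(0,0),(0,0)))
cv2.imwrite("pics/b3.png",np.hstack([f(a),f(b)]))
```

```text
deck side [([348.9, 324.5], '', 0.67), ([258.0, 144.5], '', 0.63), ([318.7, 241.0], '', 0.3)]
deck top []
61.05 [0.4216 0.0036 0.2056] [178.7334  -0.0974 179.9829]
1 side [(array([237.3, 135.5]), array([0.514 , 0.2452]), 0.94), (array([214.4, 157.9]), array([0.4295, 0.1341]), 0.58)]
1 top []
2 side [(array([275.7, 139.3]), array([0.6314, 0.1997]), 0.92), (array([346.9, 327.6]), array([ 0.6401, -0.5156]), 0.63), (array([214.5, 148. ]), array([0.4348, 0.1873]), 0.32)]
2 top [(array([145.5, 153.9]), array([0.6317, 0.1814]), 0.63)]
3 side [(array([212.7, 155.1]), array([0.4261, 0.1571]), 0.76)]
3 top [(array([202.3, 226.4]), array([0.4216, 0.0124]), 0.49)]
4 side [(array([270.5, 123.5]), array([0.6342, 0.3055]), 0.49)]
4 top [(array([108.6, 155.3]), array([0.6304, 0.2916]), 0.58)]
```

View pics/b3.png

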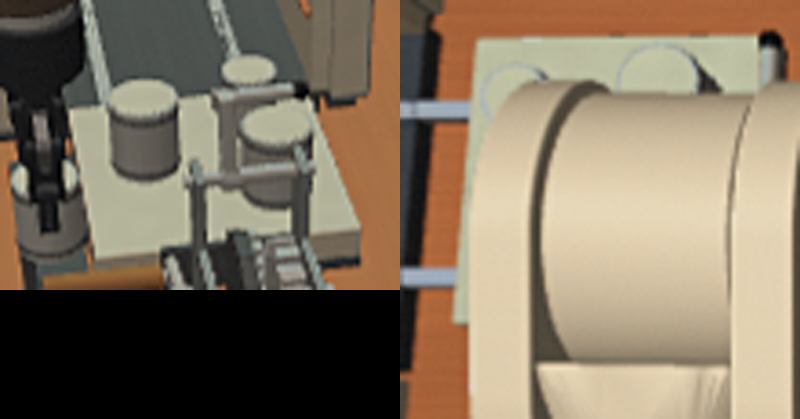

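Emit:
{"fn": "arm_command", "kwargs": {"series": [[0,-0.04,0,0],[0,-0.08,0,0],[0,-0.12,0,0],[0,-0.16,0,0],[0,-0.18,0,0]]}}

```text
time: 61.95
ee_pos: [0.4218, -0.1778, 0.2012]
tcp_rot: [178.8, -0.1, -179.9]
wrist_force: [-0.3, 0.2, -2.4]
opening: 0.0488
grasp_force: 53.4
```

Run:
```python
from look import *
C=look(["deck"])
for i,h in((1,.115),(2,.115),(4,.11)):
    for n in C: print(i,n,[(np.round(m["location"],1),atz(C[n],m["location"],h)[:2],round(m["confidence"],2)) for m in bot.mark_of(n,f"flask{i}_mid")[:2]])
g=cv2.cvtColor(C["top"]["color"],cv2.COLOR_BGR2GRAY)
z=cv2.resize(g[130:240,70:185],None,fx=4,fy=4,interpolation=cv2.INTER_CUBIC)
H=cv2.HoughCircles(cv2.GaussianBlur(z,(5,5),0),cv2.HOUGH_GRADIENT,1,50,param1=90,param2=14,minRadius=30,maxRadius=54)
if H is not None:
    for u,v,r in H[0]: p=(70+(u+.5)/4-.5,130+(v+.5)/4-.5); print(p,r,atz(C["top"],p,.15)[:2],atz(C["top"],p,.14)[:2])
```

```text
deck side [([256.0, 145.1], '', 0.89)]
deck top [([126.8, 175.4], '', 0.76), ([335.0, 259.7], '', 0.61)]
62.15 [ 0.4219 -0.1755  0.2013] [ 178.7168   -0.1053 -179.9198]
1 side []
1 top [(array([121.4, 192.9]), array([0.5176, 0.2443]), 0.73)]
2 side [(array([274.5, 144.4]), array([0.6222, 0.1718]), 0.78), (array([335.4, 272.9]), array([ 0.659 , -0.3715]), 0.43)]
2 top [(array([145.7, 151.5]), array([0.639 , 0.1812]), 0.86), (array([169.4, 154.6]), array([0.6288, 0.1116]), 0.44)]
4 side [(array([270.3, 124. ]), array([0.6329, 0.3025]), 0.58)]
4 top [(array([109.8, 155.1]), array([0.631 , 0.2881]), 0.73)]
(np.float32(149.0), np.float32(157.0)) 44.3 [0.6119 0.159 ] [0.6149 0.1623]
(np.float32(125.25), np.float32(193.25)) 43.1 [0.5099 0.2192] [0.5118 0.2232]
(np.float32(112.0), np.float32(159.0)) 36.1 [0.6074 0.2629] [0.6103 0.2673]
```

Run:
```python
from h import *
c=cam("top"); b=c["color"][:,:,0].astype(float)
for v in range(180,212,3):
    row=b[v,150:185]; i=np.argmax(row<0.6*np.median(row[:6])); 
    f=150+i-.5+ (0 if i==0 else 0)
    l=b[v,60:110]; j=49-np.argmax(l[::-1]<0.6*np.median(l[-10:])); 
    print(v,f,atz(c,(f,v),.08)[:2]," back",60+j+.5,atz(c,(60+j+.5,v),.08)[:2])
```

```text
180 170.5 [0.56152549 0.1147842 ]  back 90.5 [0.56399711 0.35415958]
183 170.5 [0.55247969 0.11442284]  back 90.5 [0.55488181 0.35339853]
186 170.5 [0.54346366 0.1140631 ]  back 90.5 [0.54579673 0.35264088]
189 170.5 [0.53447721 0.11370499]  back 90.5 [0.53674167 0.3518866 ]
192 170.5 [0.52552015 0.11334847]  back 89.5 [0.52774412 0.35413366]
195 170.5 [0.51659229 0.11299356]  back 89.5 [0.5187476  0.35338108]
198 170.5 [0.50769343 0.11264023]  back 89.5 [0.50978053 0.35263183]
201 170.5 [0.49882339 0.11228848]  back 70.5 [0.50131595 0.40869613]
204 170.5 [0.48998199 0.1119383 ]  back 74.5 [0.49229369 0.39589812]
207 169.5 [0.48119249 0.11451513]  back 88.5 [0.48307718 0.35337782]
210 169.5 [0.47240705 0.11416333]  back 88.5 [0.47422509 0.35263683]
```

Emit:
{"fn": "arm_command", "kwargs": {"series": [[0,0.048,0,0],[0,0.096,0,0],[0,0.144,0,0],[0,0.192,0,0],[0,0.24,0,0]]}}

```text
time: 63.0
ee_pos: [0.421, 0.0664, 0.2071]
tcp_rot: [178.7, -0.0, -179.9]
wrist_force: [1.2, -0.7, -2.7]
opening: 0.0489
grasp_force: 53.4
```

Emit:
{"fn": "arm_command", "kwargs": {"series": [[-0.01,0.045,0,0],[-0.03,0.08,0,0],[-0.06,0.086,0,0],[-0.078,0.087,0,0],[-0.078,0.087,0,0]]}}

```text
time: 63.5
ee_pos: [0.5005, 0.1523, 0.2076]
tcp_rot: [178.8, -0.1, -179.8]
wrist_force: [-1.1, 0.8, -1.7]
opening: 0.0486
grasp_force: 53.6
```

Emit:
{"fn": "arm_command", "kwargs": {"series": [[0,0,0.02,0],[0,-0.001,0.04,0],[0,-0.001,0.06,0],[0,-0.001,0.07,0],[0,-0.001,0.07,0]]}}

```text
time: 64.0
ee_pos: [0.4981, 0.1518, 0.1375]
tcp_rot: [178.8, -0.2, -179.9]
wrist_force: [0.1, 0.5, -2.2]
opening: 0.0487
grasp_force: 53.6
```

Emit:
{"fn": "arm_command", "kwargs": {"series": [[0,0,0,0],[0,0,0,0],[0,0,0,0],[0,0,0,0],[0,0,0,0]]}}

```text
time: 64.5
ee_pos: [0.4993, 0.1521, 0.1388]
tcp_rot: [178.7, -0.1, -179.9]
wrist_force: [-0.4, -0.8, -1.6]
opening: 0.0491
grasp_force: 53.6
```

Emit:
{"fn": "arm_command", "kwargs": {"series": [[0,0,0.008,0],[0,0,0.016,0],[0,-0.0005,0.022,0],[0,-0.0005,0.026,0],[0,-0.0005,0.026,0]]}}

```text
time: 65.0
ee_pos: [0.4987, 0.1519, 0.1116]
tcp_rot: [178.8, -0.2, -179.9]
wrist_force: [0.2, -0.5, -2.4]
opening: 0.0486
grasp_force: 53.6
```

Emit:
{"fn": "arm_command", "kwargs": {"series": [[0,0,0.002,0],[0,0,0.004,0],[0,0,0.006,0],[0,0,0.006,0],[0,0,0.006,0]]}}

```text
time: 65.5
ee_pos: [0.4993, 0.1523, 0.1067]
tcp_rot: [178.7, -0.1, -179.9]
wrist_force: [-0.1, 0.2, -0.8]
opening: 0.0489
grasp_force: 53.7
```

Emit:
{"fn": "arm_command", "kwargs": {"series": [[0,0,0.001,0],[0,0,0.001,0],[0,0,0.001,0],[0,0,0.001,0],[0,0,-0.009,0]], "hand": 0.06}}

```text
time: 66.0
ee_pos: [0.4985, 0.1518, 0.1147]
tcp_rot: [178.8, -0.2, -179.9]
wrist_force: [0.2, 0.4, -0.4]
opening: 0.0598
grasp_force: 0.0
```

Emit:
{"fn": "arm_command", "kwargs": {"series": [[0,0.0005,-0.025,0],[0,0.001,-0.05,0],[0,0.0015,-0.08,0],[0,0.002,-0.1,0],[0.01,0,-0.11,0]]}}

```text
time: 66.5
ee_pos: [0.49, 0.1497, 0.2278]
tcp_rot: [178.7, 0.1, -179.9]
wrist_force: [-0.3, 1.1, -0.1]
opening: 0.0599
grasp_force: 0.0
```

Emit:
{"fn": "arm_command", "kwargs": {"series": [[0.03,-0.04,0,0],[0.06,-0.08,0,0],[0.07,-0.125,0,0],[0.07,-0.17,0,0],[0.07,-0.21,0,0]]}}

```text
time: 67.0
ee_pos: [0.4184, -0.0621, 0.2212]
tcp_rot: [178.8, -0.0, -179.9]
wrist_force: [0.5, 0.4, -0.2]
opening: 0.0599
grasp_force: 0.0
```

Emit:
{"fn": "arm_command", "kwargs": {"series": [[0,-0.04,0,0],[0,-0.08,0,0],[0,-0.1,0,0],[0,-0.1,0,0],[0,-0.1,0,0]]}}

```text
time: 67.5
ee_pos: [0.4193, -0.1603, 0.2186]
tcp_rot: [178.7, -0.1, -179.9]
wrist_force: [0.3, 0.0, -0.0]
opening: 0.06
grasp_force: 0.0
```

Run:
```python
from look import *
C=look(["pin_head","pawl_bar","handle_mid","lug_hole"])
for i,h in((1,.115),(2,.115),(3,.11),(4,.11)):
    for n in C: print(i,n,[(np.round(m["location"],1),atz(C[n],m["location"],h)[:2],round(m["confidence"],2)) for m in bot.mark_of(n,f"flask{i}_mid")[:2]])
m={n:bot.mark_of(n,"pawl_bar") for n in C}; print(tri(C["side"],m["side"][0]["location"],C["top"],m["top"][0]["location"]))
m={n:bot.mark_of(n,"pawl_pivot") for n in C}; print(tri(C["side"],m["side"][0]["location"],C["top"],m["top"][0]["location"]))
for i in(1,2,3,4):
  for n in C: print(i,n,[m["location"] for m in bot.find_in(n,f"flask{i}_mid")[:4]]) if i in(1,3) else 0
```

```text
pin_head side []
pin_head top [([117.0, 220.5], '', 0.53), ([262.4, 142.6], '', 0.35), ([197.2, 157.1], '', 0.19)]
pawl_bar side [([270.7, 125.6], '', 0.54)]
pawl_bar top [([173.0, 155.9], '', 0.58), ([262.2, 140.8], '', 0.46)]
handle_mid side [([224.3, 176.8], '', 0.6)]
handle_mid top [([196.4, 213.0], '', 0.62), ([172.8, 150.9], '', 0.48), ([127.2, 174.6], '', 0.17)]
lug_hole side [([269.7, 127.3], '', 0.2)]
lug_hole top [([122.8, 224.9], '', 0.9)]
68.0 [ 0.42   -0.1602  0.2188] [ 178.7432   -0.0783 -179.8438]
1 side [(array([239. , 135.8]), array([0.5191, 0.2424]), 0.72)]
1 top [(array([121.2, 191.4]), array([0.5219, 0.2451]), 0.92)]
2 side [(array([274.1, 143.1]), array([0.6223, 0.1792]), 0.92)]
2 top [(array([146.4, 155.8]), array([0.626 , 0.1784]), 0.73), (array([119.6, 228.4]), array([0.417 , 0.2427]), 0.22)]
3 side [(array([236.9, 152. ]), array([0.5013, 0.1597]), 0.92)]
3 top [(array([156.9, 196.5]), array([0.5072, 0.1437]), 0.57)]
4 side [(array([237.4, 135.4]), array([0.5152, 0.2535]), 0.47), (array([271.1, 127.6]), array([0.6314, 0.2796]), 0.42)]
4 top [(array([110.5, 155.2]), array([0.6306, 0.286 ]), 0.71), (array([115.8, 222.6]), array([0.4338, 0.2567]), 0.41)]
(array([0.5878, 0.066 , 0.2493]), np.float64(0.006204856161184375))
(array([0.5932, 0.0158, 0.2083]), np.float64(0.007435947638016903))
1 side [[239.7, 132.7]]
1 top [[122.0, 191.1], [107.4, 157.3], [144.9, 153.9], [123.9, 224.3]]
3 side [[237.4, 154.1]]
3 top [[155.4, 196.0], [395.5, 223.0]]
```

Emit:
{"fn": "arm_command", "kwargs": {"series": [[0,0,-0.045,0],[0,0,-0.09,0],[0,0.01,-0.13,0],[-0.03,0.05,-0.13,0],[-0.06,0.09,-0.13,0]], "hand": 0.05}}

```text
time: 69.3
ee_pos: [0.4808, -0.0729, 0.3524]
tcp_rot: [178.8, 0.1, 179.9]
wrist_force: [0.3, -0.7, -0.8]
opening: 0.0499
grasp_force: 0.0
```

Emit:
{"fn": "arm_command", "kwargs": {"series": [[-0.028,0.035,0,0],[-0.056,0.07,0,0],[-0.084,0.105,0,0],[-0.112,0.137,0,0],[-0.112,0.137,0,0]]}}

```text
time: 69.8
ee_pos: [0.5943, 0.0676, 0.35]
tcp_rot: [178.7, -0.3, -179.7]
wrist_force: [0.1, -1.8, 0.2]
opening: 0.0499
grasp_force: 0.0
```

Emit:
{"fn": "arm_command", "kwargs": {"series": [[0,0,0,0],[0,0,0,0],[0,0,0,0],[0,0,0,0],[0,0,0,0]]}}

```text
time: 70.3
ee_pos: [0.5913, 0.0633, 0.3542]
tcp_rot: [178.7, -0.0, -179.9]
wrist_force: [0.5, 0.1, -0.1]
opening: 0.0497
grasp_force: 0.0
```

Emit:
{"fn": "arm_command", "kwargs": {"series": [[-0.002,0,0.03,0],[-0.002,0,0.06,0],[-0.002,0,0.09,0],[-0.002,0,0.11,0],[-0.002,0,0.12,0]]}}

```text
time: 70.8
ee_pos: [0.5927, 0.0663, 0.2317]
tcp_rot: [178.8, -0.2, -179.9]
wrist_force: [-0.9, -0.4, -0.2]
opening: 0.05
grasp_force: 0.0
```

Emit:
{"fn": "arm_command", "kwargs": {"series": [[0,0,0,0],[0,0,0,0],[0,0,0,0],[0,0,0,0],[0,0,0,0]], "hand": 0.0, "grip_force": 25}}

```text
time: 71.3
ee_pos: [0.5939, 0.0698, 0.2369]
tcp_rot: [178.4, 0.2, -179.7]
wrist_force: [-2.6, 16.1, 8.4]
opening: 0.0108
grasp_force: 26.0
```

Emit:
{"fn": "arm_command", "kwargs": {"series": [[0,0,0,0],[0,0,0,0],[0,0,0,0],[0,0,0,0],[0,0,0,0]]}}

```text
time: 71.8
ee_pos: [0.594, 0.0698, 0.2369]
tcp_rot: [178.4, 0.2, -179.7]
wrist_force: [-3.4, 16.4, 8.8]
opening: 0.0111
grasp_force: 26.0
```

Emit:
{"fn": "arm_command", "kwargs": {"series": [[0,-0.005,-0.009,0],[0,-0.013,-0.0166,0],[0,-0.023,-0.0226,0],[0,-0.033,-0.027,0],[0,-0.044,-0.029,0]]}}

```text
time: 72.3
ee_pos: [0.5941, 0.0227, 0.2648]
tcp_rot: [178.6, 0.2, -179.8]
wrist_force: [0.0, 3.7, 4.1]
opening: 0.0107
grasp_force: 25.9
```

Emit:
{"fn": "arm_command", "kwargs": {"series": [[0,-0.0113,0,0],[0,-0.0225,0.001,0],[0,-0.0333,0.005,0],[0,-0.0433,0.01,0],[0,-0.0514,0.016,0]]}}

```text
time: 72.8
ee_pos: [0.5939, -0.03, 0.2439]
tcp_rot: [178.7, -0.1, -179.9]
wrist_force: [2.6, 1.4, 2.3]
opening: 0.0107
grasp_force: 26.2
```

Emit:
{"fn": "arm_command", "kwargs": {"series": [[0,0,0,0],[0,0,0,0],[0,0,0,0],[0,0,0,0],[0,0,0,0]]}}

```text
time: 73.3
ee_pos: [0.5939, -0.0292, 0.2446]
tcp_rot: [178.8, -0.1, -179.9]
wrist_force: [3.2, -4.4, 0.8]
opening: 0.0107
grasp_force: 26.2
```

```bash
python3 o.py
python3 - <<'E'
from h import *
C={n:cam(n) for n in("side","top")}
m={n:bot.mark_of(n,"pawl_bar") for n in C};print(m)
if m["side"] and m["top"]:print(tri(C["side"],m["side"][0]["location"],C["top"],m["top"][0]["location"]))
E
```

```text
time 73.3
q [-3.3831, 11.7728, 19.1659, 97.5229, 1.1779, -3.5133]
ee_pos [0.5939, -0.0292, 0.2446]
tcp_rot [178.8163, -0.0573, -179.8706]
wrist_force [3.1687, -4.4182, 0.8134]
opening 0.0107
{'side': [{'location': [238.2, 153.0], 'confidence': 0.6}, {'location': [279.6, 142.3], 'confidence': 0.58}, {'location': [352.9, 325.1], 'confidence': 0.32}], 'top': [{'location': [210.9, 151.3], 'confidence': 0.45}]}
(array([ 0.53497145, -0.03984734,  0.26474121]), np.float64(0.10671980404985097))
```

Emit:
{"fn": "arm_command", "kwargs": {"series": [[0,0,0,0],[0,0,0,0],[0,0,0,0],[0,0,0,0],[0,0,0,0]], "hand": 0.06}}

```text
time: 74.0
ee_pos: [0.5936, -0.0289, 0.2444]
tcp_rot: [178.7, -0.1, -179.9]
wrist_force: [-0.1, 0.4, 0.3]
opening: 0.0601
grasp_force: 0.0
```

Emit:
{"fn": "arm_command", "kwargs": {"series": [[0,0.001,-0.02,0],[0,0.001,-0.05,0],[0,0.002,-0.08,0],[0.02,-0.03,-0.1,0],[0.05,-0.07,-0.1,0]]}}

```text
time: 74.5
ee_pos: [0.5448, -0.1011, 0.3449]
tcp_rot: [178.8, 0.1, -179.7]
wrist_force: [0.6, -2.2, 0.2]
opening: 0.0601
grasp_force: 0.0
```

Emit:
{"fn": "arm_command", "kwargs": {"series": [[0.02,-0.04,0,0],[0.04,-0.08,0,0],[0.06,-0.12,0,0],[0.08,-0.16,0,0],[0.09,-0.18,0,0]]}}

```text
time: 75.0
ee_pos: [0.4527, -0.2839, 0.3392]
tcp_rot: [178.8, -0.1, 180.0]
wrist_force: [0.2, 1.0, -0.3]
opening: 0.0601
grasp_force: 0.0
```

Emit:
{"fn": "arm_command", "kwargs": {"series": [[0,0,0,0],[0,0,0,0],[0,0,0,0],[0,0,0,0],[0,0,0,0]]}}

```text
time: 75.5
ee_pos: [0.4549, -0.2807, 0.3392]
tcp_rot: [178.7, -0.1, -179.8]
wrist_force: [-0.4, -1.1, -0.5]
opening: 0.0602
grasp_force: 0.0
```

Run:
```python
from look import *
C=look(["pin_head","handle_mid"])
for i,h in((1,.115),(2,.115),(3,.11),(4,.11)):
    for n in C: print(i,n,[(np.round(m["location"],1),atz(C[n],m["location"],h)[:2],round(m["confidence"],2)) for m in bot.mark_of(n,f"flask{i}_mid")[:2]])
for t in("pawl_bar","pawl_pivot","pin_head"):
    m={n:bot.mark_of(n,t) for n in C}
    print(t,[(n,np.round(k["location"],1),k["confidence"]) for n in m for k in m[n][:2]])
    if m["side"] and m["top"]:print(tri(C["side"],m["side"][0]["location"],C["top"],m["top"][0]["location"]))
```

```text
pin_head side [([210.2, 142.4], '', 0.69)]
pin_head top [([117.1, 220.5], '', 0.66)]
handle_mid side [([224.1, 179.4], '', 0.5)]
handle_mid top [([195.2, 214.1], '', 0.62), ([261.3, 142.8], '', 0.42)]
75.8 [ 0.4545 -0.2813  0.3391] [ 178.7457   -0.078  -179.8624]
1 side [(array([180.3, 177.5]), array([0.3241, 0.0549]), 0.72), (array([238.5, 136.1]), array([0.5173, 0.2409]), 0.36)]
1 top [(array([121. , 191.5]), array([0.5216, 0.2457]), 0.66)]
2 side [(array([275.4, 142.7]), array([0.6268, 0.1807]), 0.83)]
2 top []
3 side [(array([271.1, 126.7]), array([0.6324, 0.2852]), 0.48), (array([216. , 148.9]), array([0.4393, 0.1889]), 0.33)]
3 top [(array([157.7, 198.9]), array([0.5003, 0.1411]), 0.62)]
4 side [(array([271.5, 127.8]), array([0.6325, 0.2781]), 0.63)]
4 top [(array([111.8, 156.6]), array([0.6264, 0.2818]), 0.74)]
pawl_bar [('side', array([277.4, 148.2]), 0.82), ('side', array([274. , 142.1]), 0.22), ('top', array([215.2, 152.9]), 0.54)]
(array([ 0.5907, -0.0388,  0.245 ]), np.float64(0.003143431146990865))
pawl_pivot [('side', array([275.1, 146. ]), 0.57)]
pin_head [('side', array([210.2, 142.4]), 0.69), ('top', array([117.1, 220.5]), 0.66)]
(array([0.4336, 0.2605, 0.0909]), np.float64(0.01618392262052252))
```

Run:
```python
from h import *
c=cam("side"); g=c["color"][:,:,0]
np.set_printoptions(linewidth=220)
print(np.arange(146,178)); 
for u in(226,232,235,238,241,246): print(u,g[146:178,u])
for P in((.5,.127,.08),(.5,.152,.08),(.5,.1135,.08),(.5,.127,.14)): print(P,proj(c,P))
t=cam("top"); b=t["color"][:,:,0]
print(np.arange(144,176))
for v in(192,195,198,200,203): print(v,b[v,144:176])
print(proj(t,(.5,.127,.14)),proj(t,(.5,.177,.14)),proj(t,(.5,.127,.08)))
```

```text
[146 147 148 149 150 151 152 153 154 155 156 157 158 159 160 161 162 163 164 165 166 167 168 169 170 171 172 173 174 175 176 177]
226 [ 37  31  24  22  20  25  41  87 108 127 142 162 178 176 175 174 174 172 171 170 170 168 162 160 151 115  86  93  81  63  58  52]
232 [28 28 29 28 28 25 25 25 19 21 18 31 56 55 40 34 28 26 25 23 24 26 24 23 23 23 21 21 23 22 21 32]
235 [ 21  46  68 104 120 114 114 116 117 120 101  70  71  68  48  32  22  21  18  20  22  23  22  24  24  23  24  23  32  45  51  45]
238 [ 21  43  67 104 123 122 120 118 115 115 103 101  99  79  70  54  47  44  43  44  42  51  63  50  27  25  24  32  45  51  51  44]
241 [25 24 19 22 17 18 15 15 12 35 55 62 54 38 37 32 28 27 30 32 28 26 25 25 23 24 22 35 47 60 56 39]
246 [ 69  47  93 150 166 164 162 161 162 162 162 162 162 164 165 165 166 164 165 165 169 141  72  55  75 140 157 146 137 107  69  67]
(0.5, 0.127, 0.08) [238.31449435 166.02897733]
(0.5, 0.152, 0.08) [237.26581002 161.38097104]
(0.5, 0.1135, 0.08) [238.89194076 168.58875793]
(0.5, 0.127, 0.14) [237.38080662 149.86392461]
[144 145 146 147 148 149 150 151 152 153 154 155 156 157 158 159 160 161 162 163 164 165 166 167 168 169 170 171 172 173 174 175]
192 [157 152 145 147 147 148 148 149 152 152 151 151 153 151 125  77 121 136 149 153 150 148 149 148 150 151 106  59  60  38  19  19]
195 [148 147 146 148 148 147 149 150 151 152 151 151 151 153 152 138  44  38  40  66 137 151 149 148 149 150 100  49  44  24  17  16]
198 [149 149 150 151 150 149 149 147 149 148 151 150 151 151 143 145  52  39  50  45  46  91 149 151 150 156 108  48  46  33  29  44]
200 [152 149 151 151 151 150 150 152 149 149 151 151 152 159 171  87  36  51  55  51  44  58 151 153 150 155 103  49  47  38  97 167]
203 [159 162 155 151 150 151 150 151 153 152 137 150 147 106  49  42  57  56  57  49  46 107 151 151 153 154  94  49  44  37 113 150]
[159.59591178 197.14732527] [141.57166479 197.30483974] [165.50447426 200.6438743 ]
```

```bash
python3 -c "
from workcell import bot
print(bot.job_done())"
```

```text
the job is handed in; nothing more can be done
None
```

The job is handed in. The hearth is pinned, all four flasks stand on the tile with good gaps, and the pawl is back down on the ratchet wheel. Flask 1 was found about 5 cm off where I set it and stayed there. Lowering flask 3 I pressed on something, probably flask 1, with a wrist force of about 53 N (limit 120 N), so I lifted off and set it in another spot.

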